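# Find the handwheel's high spot on the checking stand

## Task

Slide the feeler carriage fully home beside the handwheel, then turn the handwheel slowly (no spinning or flicking) until the high spot of its rim bears squarely on the feeler tip, and leave it standing there with the feeler fully deflected. Do not ram the carriage or knock the things lying around.

Things in the scene. Friction and masses are not known exactly. Their poses are not given: they have to be found in the camera images.
- stand: Green steel base plate of the checking stand, 200 x 320 x 12 mm, fixed to the bench. Origin on the bench right under the wheel's vertical spindle; the plate reaches from -110 to +210 mm along its y and +-100 mm along its x. x: the way the carriage slides home, along the rim's tangent at the feeler; y: from the spindle to the feeler gauge.
- wheel: Cast aluminium handwheel lying flat, 160 mm across, rim 45 to 67 mm above the bench. Turns endlessly either way on its spindle with 1.3 N of drag at the grip, stays where left. Origin on the spindle at the rim's underside; x points to the grip. One high spot on the rim, at an unknown angle to the grip: a smooth swelling, 3 mm high in its middle, fading out 15 degrees to each side.
- grip_centre (a point): Middle of the handwheel's black round upright grip: 22 mm diameter, 50 mm tall, 70 to 120 mm above the bench, 62 mm from the spindle. It revolves freely on its own pin: a hand holding it from above can carry it round the circle without turning.
- gauge: Fixed dark steel rail, 180 x 40 x 20 mm along the stand's x, with carriage and spring feeler; origin under the rail, 150 mm from the spindle along the stand's y. The feeler's arm ends in a 10 mm steel ball. The high spot pushes the ball outward up to 2.5 mm against 9 N at most; a thin black needle then swings 5 mm towards the stand's -x over the white scale on the carriage.
- feeler_home (a point): Where the centre of the feeler's ball stands with the carriage home (a fixed point): 85.5 mm from the spindle along the stand's y, 56 mm above the bench, 0.5 mm clear of the round part of the rim. Only the high spot touches it; then the grip is harder to turn by up to 5 N, from 14 degrees before to 14 degrees after its middle, most of all some 6 degrees before the middle (friction about 0.3).
- carriage (a joint): Travel of the aluminium feeler carriage on its rail, in m: 0 drawn back (start), 0.040 fully home against its stop towards the stand's +x. It slides with about 8 N of friction and stays where it is left.
- tab (a point): Middle of the carriage's push tab, 100 mm above the bench: an upright steel plate 10 mm thick along the stand's x, 34 mm wide along y, its top edge 118 mm above the bench. Push it 40 mm towards the stand's +x. All other parts of the gauge lie below 72 mm above the bench.
- stick: Bystander, leave alone: wooden shaping stick 200 x 26 x 16 mm, lying along its x axis; origin at the centre of its underside.
- bowl_rim (a point): Bystander, leave alone: steel bowl 110 mm across and 50 mm high; this point is the centre of its mouth.
- tray: Bystander, leave alone: black plastic sweets tray with compartments, 110 x 80 x 22 mm; origin at the centre of its underside.
- jar: Bystander, leave alone: glass jar with white cap, 64 mm across and 85 mm high; origin at the centre of its underside.

How it is judged:
By the outcome, as a careful person would: the job done as asked, in the order asked, and still so for the second after the job is handed in, with the robot touching nothing.
It also fails if it takes over 72 s, if anything falls off the work surface, if the arm or the gripper's body presses on something with over 40 N, if the wrist force passes 120 N, or if a joint passes its speed limit or range.

## Robot

A 6-joint arm with a two-finger parallel gripper is mounted at the origin on the work surface. World frame = base frame: x ahead of the robot, y to its left, z up, the work surface at z = 0. Lengths are in m, angles in degrees, forces in N, time in s.
With the tool pointing down it reaches from about 0.4 to 0.825 m from the base axis. Payload 7 kg.
Tool frame: the origin (TCP) lies at the very end of the fingers, on their centre line; the grasp point (between the pads) lies 19 mm behind it; x points along the fingers, z is the direction in which the jaws open and shut, and the axes are right-handed (so a half turn about x gives the same grasp; the last joint's range is limited). The gripper opens to 88 mm and grips with 3 to 60 N. Pads are 19 mm wide; open, the fingers measure 130 mm over their backs; the gripper's body (78 mm by 193 mm) begins 47 mm behind the grasp point.
Start: joints at [82.97, 20.546, 0.682, 0, -70.136, -16.507], TCP at [0.27, 0.619, 0.19] pointing down, gripper open.
Joint ranges: [-176.03, 176.03], [-82.01, 121.73], [-58.28, 71.71], [-173.87, 95.51], [-174.79, -0.11], [-173.66, 173.66]. Speed limits (degrees/s): [136.94, 136.94, 172.46, 180, 180, 180].

## Interface

Orientations are given as [roll, pitch, yaw] about the fixed x, y, z axes, in that order (R = Rz(yaw) Ry(pitch) Rx(roll)).
In Python, from plant import * gives the robot as it stands.
- The arm moves only by the tool arm_command, never from a script. Its argument "commands" is one flat list of numbers, 5 for each row, row after row: the shift along the tool's x, y, z in mm, then the turn about the tool's x in degrees, then the opening in per cent of the stroke, from 0 (shut) to 100 (fully open). A call has 1 to 5 rows; each row shifts and turns the pose as measured when the row begins, along the tool's axes as they then stand; what a row does not reach is not made up. A row lasts 1/8 s, in which the tool goes at most 62.5 mm and 10.7 degrees, less where a joint would pass 70% of its speed; a pose out of reach is approached as far as the arm can. A call is refused whole if a number of a shift passes 62.5 or a number of a turn 10.7, either way. A call with a gripper value outside its range is refused whole. The fingers move at their own pace and stop on an object; the grip force is fixed at half the most. Time passes only in rows, so rows that do not move let the fingers close. It gives the time, the measured TCP pose, the force and the opening at its end, in the units of the state.
- get_obs(): the state, without advancing time (a new reading comes with each control period).
- snapshot(name): name is "scene" or "top" or "wrist"; returns a dict with "frame" (384x512x3 uint8, blue, green, red), "fov_y" (degrees; the focal length in pixels is half the picture's height over the tangent of half this angle, whatever the lens; pixels are square), "cx", "cy" (the principal point, pixels), "dist" ([k1, k2, p1, p2, k3] as OpenCV has them; the pictures are not rectified), "world_to_cam" (4x4, takes a point from world to camera coordinates). Camera axes: x right, y up, looking along -z (the intrinsics and any distortion apply to the point x, -y, -z); pixel columns grow to the right and rows downward; lengths in m; the calibration is good to about 2 mm. A picture is of the moment at which its call begins. There is no depth.
- close_job(): hands the job in, once; it reports no verdict.
The state is a dict: "clock": time; "joint_pos": joint angles; "qvel": joint speeds; "tau": joint torques, N m; "tool_pos": TCP position; "orientation": TCP orientation; "force": force on the tool from outside, world axes, zero at the start; "moment": the same for the moment, N m; "opening": finger opening in m.
Only numpy, scipy, OpenCV 4.12 (cv2) and the standard library are available. Lean on these libraries where they do the work, as an engineer would, in place of code of your own. Each camera call takes 0.05 s, during which the arm holds its last target. There are 200 camera calls.

## Working session

There is one attempt and no reset: what is moved stays moved. The work goes in short steps, Python scripts to look and compute and a tool call to move; the robot and the scene stay as the last step left them, time stands still between calls to the robot, and variables do not carry over. Pictures are saved under pics/ and viewed, about 8 in all and at most 12, crops included, and the job is handed in when it is done.

Besides the shell and the picture viewer there is one more tool, called after ">>>" as name(argument=value, ...) on one line, values as JSON. arm_command: Moves the arm, as the interface text tells. Its arguments: {"type":"object","properties":{"commands":{"type":"array"}},"required":["commands"]}

```bash
ls; mkdir -p pics; cat > h.py <<'E'
from plant import *
import numpy as np, cv2
def snap(name,fn=None):
    s=snapshot(name)
    if fn: cv2.imwrite('pics/'+fn,s['frame'])
    return s
def K(s):
    f=192/np.tan(np.radians(s['fov_y']/2)); return np.array([[f,0,s['cx']],[0,f,s['cy']],[0,0,1.]])
def proj(s,P):
    P=np.atleast_2d(P); W=np.array(s['world_to_cam']); c=P@W[:3,:3].T+W[:3,3]
    c=c*[1,-1,-1]
    return cv2.projectPoints(c.reshape(-1,1,3),np.zeros(3),np.zeros(3),K(s),np.array(s['dist'],float))[0].reshape(-1,2)
def ray(s,uv):
    W=np.array(s['world_to_cam']); u=cv2.undistortPoints(np.array(uv,float).reshape(-1,1,2),K(s),np.array(s['dist'],float)).reshape(-1,2)
    d=np.c_[u[:,0],-u[:,1],-np.ones(len(u))]@W[:3,:3]; return -W[:3,:3].T@W[:3,3],d
def atz(s,uv,z):
    o,d=ray(s,uv); return o+d*((z-o[2])/d[:,2])[:,None]
def tri(s1,a,s2,b):
    A=[];B=[]
    for s,p in((s1,a),(s2,b)):
        o,d=ray(s,[p]); d=d[0]/np.linalg.norm(d[0]); M=np.eye(3)-np.outer(d,d); A.append(M);B.append(M@o)
    return np.linalg.lstsq(np.vstack(A),np.hstack(B),rcond=None)[0]
E
python3 - <<'E'
from h import *
import pickle
d={n:snap(n) for n in('scene','top','wrist')}
pickle.dump(d,open('s0.pkl','wb'))
f=cv2.hconcat([d['top']['frame'],d['scene']['frame']])
cv2.imwrite('pics/top0.png',d['top']['frame']);cv2.imwrite('pics/scene0.png',d['scene']['frame'])
for n in d: print(n,d[n]['fov_y'],d[n]['cx'],d[n]['cy'],d[n]['dist'],np.round(d[n]['world_to_cam'],3).tolist())
print(get_obs())
E
```

```text
pics
scene 45.384864031263845 250.2829956929076 187.14672289706928 [-0.18161967  0.          0.          0.          0.        ] [[0.658, 0.753, 0.01, -0.338], [-0.593, 0.51, 0.624, 0.232], [0.465, -0.416, 0.782, -1.457], [0.0, 0.0, 0.0, 1.0]]
top 48.94181610060056 256.3963846908351 194.362887740103 [-0.14502966  0.          0.          0.          0.        ] [[-0.007, -1.0, -0.01, 0.009], [0.996, -0.008, 0.084, -0.529], [-0.084, -0.009, 0.996, -1.172], [0.0, 0.0, 0.0, 1.0]]
wrist 70.72795711129987 257.4281907091174 188.5990708414421 [-0.05403038  0.          0.          0.          0.        ] [[-0.401, -0.916, 0.003, 0.673], [0.887, -0.389, -0.248, 0.032], [0.229, -0.097, 0.969, -0.39], [0.0, 0.0, 0.0, 1.0]]
{'clock': 0.15, 'joint_pos': array([ 8.29684170e+01,  2.05828895e+01,  6.45148073e-01, -1.53886984e-02,
       -7.01361375e+01, -1.65062167e+01]), 'qvel': array([ 0.07629064, -0.15372411,  0.21860627, -0.00624371, -0.00544754,
       -0.01578069]), 'tau': array([-1.05474530e-03, -5.83273530e+01,  2.93289828e+01,  7.00138360e+00,
        8.66491202e-03, -1.15208209e-04]), 'tool_pos': array([0.26942779, 0.6184304 , 0.18952046]), 'orientation': array([   5.42731117,   89.92471737, -108.1157267 ]), 'force': array([ 0.40789302,  0.16452836, -0.33876954]), 'moment': array([-0.00786946,  0.02178837, -0.00818292]), 'opening': 0.0875758709165082}
```

View pics/top0.png

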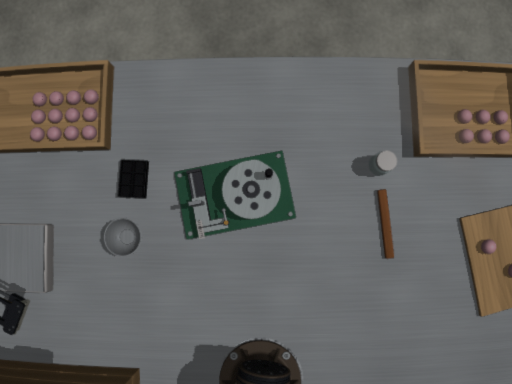

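View pics/scene0.png

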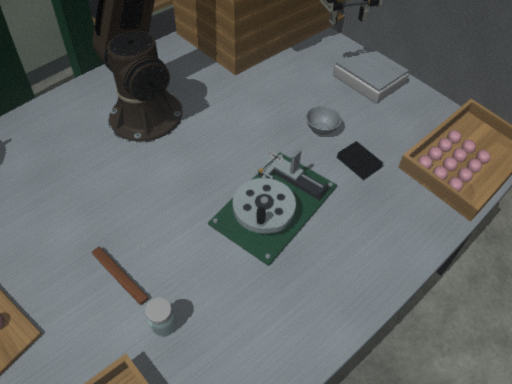

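The top view shows the wheel hub at about (251,189), the grip near (268,173) and the gauge to the left at x≈185-230. The bowl is at (122,237), the tray at (133,179), and the stick and jar are far to the right. I'll look closer at the stand next.

```bash
python3 - <<'E'
from h import *
import pickle
d=pickle.load(open('s0.pkl','rb'))
a=cv2.resize(d['top']['frame'][145:245,165:305],None,fx=4,fy=4,interpolation=cv2.INTER_CUBIC)
b=cv2.resize(d['scene']['frame'][140:265,205:345],None,fx=4,fy=4,interpolation=cv2.INTER_CUBIC)
b=b[:400]
b=cv2.resize(d['scene']['frame'][140:265,205:345],(448,400),interpolation=cv2.INTER_CUBIC)
a=cv2.resize(a,(448,320)); a=cv2.copyMakeBorder(a,0,80,0,0,0)
o=cv2.hconcat([a[:, :],b])
o=cv2.resize(o,(800,357)); cv2.imwrite('pics/c1.png',o)  # scale: 448->400
E
```

```text
(no output)
```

View pics/c1.png

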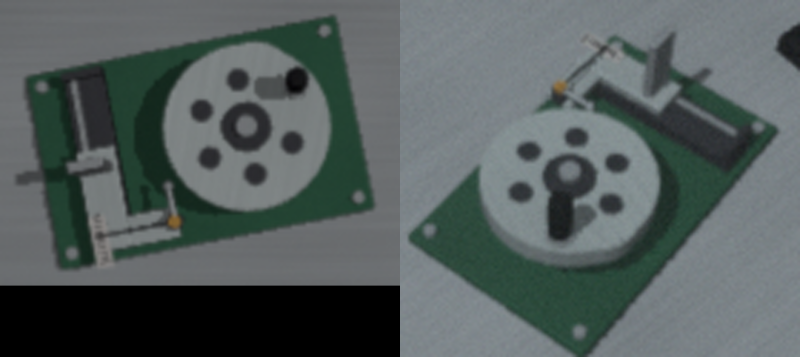

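```bash
python3 - <<'E'
from h import *
import pickle
d=pickle.load(open('s0.pkl','rb'));t,s=d['top'],d['scene']
T=lambda x,y:(165+x/2.857-.3,145+y/2.857-.3)
S=lambda x,y:(205+(x-400)/2.857-.3,140+y/2.857-.3)
sc=atz(t,[T(41,87),T(324,30),T(358,197),T(71,253)],.012); print(sc)
print('scene',atz(s,[S(758,127),S(579,332),S(429,230)],.012))
c=sc.mean(0); y=(sc[0]+sc[3]-sc[1]-sc[2]); yaw=np.arctan2(-y[0],y[1]); print('yaw',np.degrees(yaw))
ex=np.array([np.cos(yaw),np.sin(yaw)]);ey=np.array([-ex[1],ex[0]])
print('spindle',c[:2]-.05*ey)
print('grip',tri(t,T(297,77),s,S(562,195)),'tabtop',tri(t,T(91,164),s,S(663,33)))
print('hub',tri(t,T(247,126),s,S(569,170)))
R=d['wrist']; 
o=get_obs(); W=np.array(R['world_to_cam']); print('cam',-W[:3,:3].T@W[:3,3],'tcp',o['tool_pos'])
cv2.imwrite('pics/w0.png',R['frame'])
E
```

```text
[[ 0.58784393  0.22765842  0.012     ]
 [ 0.64304619 -0.0585323   0.012     ]
 [ 0.47448737 -0.0903645   0.012     ]
 [ 0.42066487  0.19626488  0.012     ]]
scene [[ 0.58765852  0.22948729  0.012     ]
 [ 0.64171016 -0.05647809  0.012     ]
 [ 0.47380056 -0.08795339  0.012     ]]
yaw 10.776206297529585
spindle [0.54085926 0.01963838]
grip [ 0.58080806 -0.02751139  0.12345213] tabtop [0.50444196 0.16218338 0.12396681]
hub [0.5406851  0.01908606 0.07718206]
cam [0.33010987 0.59152    0.38347303] tcp [0.26942779 0.6184304  0.18952046]
```

View pics/w0.png

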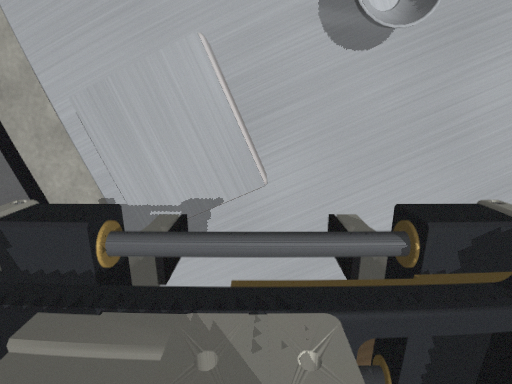

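>>> arm_command(commands=[0,0,0,-8.7,0,0,0,0,-8.7,0,0,0,0,-8.7,0,0,0,0,-8.7,0])

```text
clock: 0.65
tool_pos: [0.2691, 0.6175, 0.1878]
orientation: [-29.9, 89.7, -107.6]
force: [0.6, 0.0, 0.1]
opening: 0.0533
```

```bash
cat >> h.py <<'E'
from scipy.spatial.transform import Rotation as Ro
SP=np.array([.541,.0195]); YAW=np.radians(10.8)
EX=np.array([np.cos(YAW),np.sin(YAW)]);EY=np.array([-EX[1],EX[0]])
def st(x,y): return SP+x*EX+y*EY
def go(p):
    o=get_obs(); R=Ro.from_euler('xyz',o['orientation'],degrees=True).as_matrix()
    print('t',o['clock'],'tcp',np.round(o['tool_pos'],4),'stand',np.round([(o['tool_pos'][:2]-SP)@EX*1e3,(o['tool_pos'][:2]-SP)@EY*1e3],1),'F',np.round(o['force'],1),'open',round(o['opening'],4))
    print('tool axes',np.round(R.T,3).tolist())
    if p is not None: print('shift mm',np.round(R.T@(np.array(p)-o['tool_pos'])*1e3,1))
E
python3 -c "
from h import *
go([.455,.044,.19])"
```

```text
t 0.65 tcp [0.2691 0.6175 0.1878] stand [-155.1  638.4] F [0.6 0.  0.1] open 0.0533
tool axes [[-0.001, -0.004, -1.0], [0.977, 0.213, -0.002], [0.213, -0.977, 0.004]]
shift mm [-1.00e-01  5.96e+01  6.00e+02]
```

>>> arm_command(commands=[0,6,55,0.7,0,0,6,60,0.8,0,0,6,60,0,0,0,6,60,0,0,0,6,60,0,0])

```text
clock: 1.27
tool_pos: [0.3569, 0.3285, 0.186]
orientation: [-25.4, 89.5, -104.2]
force: [0.8, 0.1, 1.2]
opening: 0.0038
```

>>> arm_command(commands=[0,6,60,0,0,0,6,60,0,0,0,6,60,0,0,0,6,60,0,0,0,6,60,0,0])

```text
clock: 1.9
tool_pos: [0.4452, 0.0305, 0.1891]
orientation: [-7.4, 89.6, -86.0]
force: [0.6, 0.4, -0.0]
opening: 0.0004
```

```bash
python3 -c "
from h import *
go([.455,.044,.19])"
```

```text
t 1.9 tcp [0.4452 0.0305 0.1891] stand [-92.1  28.7] F [ 0.6  0.4 -0. ] open 0.0004
tool axes [[0.0, -0.006, -1.0], [0.981, 0.196, -0.001], [0.196, -0.981, 0.006]]
shift mm [ -1.   12.3 -11.3]
```

```bash
python3 - <<'E'
from h import *
import pickle
s=snap('wrist'); pickle.dump(s,open('s1.pkl','wb'))
cv2.imwrite('pics/w1.png',cv2.resize(s['frame'][:260],None,fx=1.56,fy=1.56,interpolation=cv2.INTER_CUBIC))
E
```

```text
(no output)
```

View pics/w1.png

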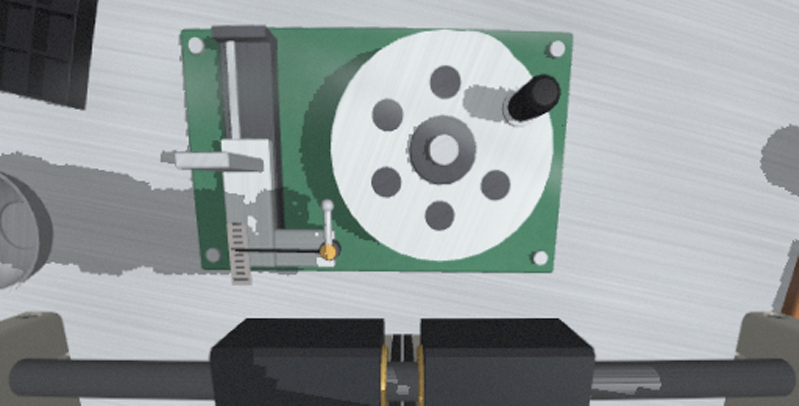

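```bash
cat > prof.py <<'E'
from h import *
import pickle
from scipy.optimize import least_squares
def profile(s,c,yaw,z=.067):
    hsv=cv2.cvtColor(s['frame'],cv2.COLOR_BGR2HSV)[...,1].astype(np.float32)
    th=np.radians(np.arange(0,360,1.5)); r=np.arange(.070,.092,.00025)
    A=yaw+th; P=np.stack([c[0]+r[None]*np.cos(A)[:,None],c[1]+r[None]*np.sin(A)[:,None],np.full((len(th),len(r)),z)],-1)
    uv=proj(s,P.reshape(-1,3)).reshape(len(th),len(r),2).astype(np.float32)
    v=cv2.remap(hsv,uv[...,0],uv[...,1],cv2.INTER_LINEAR)
    v=cv2.GaussianBlur(v,(5,1),0)
    R=[]
    for row in v:
        i=np.argmax(row>70); R.append(r[i] if row.max()>70 and i>0 else np.nan)
    return np.degrees(th),np.array(R)
def fitc(s,c,yaw,z=.067):
    th,R=profile(s,c,yaw,z); A=yaw+np.radians(th); ok=~np.isnan(R)
    P=np.c_[c[0]+R*np.cos(A),c[1]+R*np.sin(A)]
    f=lambda p:np.hypot(P[ok,0]-p[0],P[ok,1]-p[1])-p[2]
    q=least_squares(f,[*c,.08],loss='soft_l1',f_scale=.0004).x
    return q,th,np.hypot(P[:,0]-q[0],P[:,1]-q[1])-q[2]
if __name__=='__main__':
    import sys
    s=pickle.load(open(sys.argv[1],'rb'))
    q,th,r=fitc(s,SP,YAW); q,th,r=fitc(s,q[:2],YAW)
    print('fit',np.round(q,4)); m=np.round(r*1e3,1)
    for i in range(0,240,20): print(int(th[i]),m[i:i+20].tolist())
E
python3 - <<'E'
from h import *
import pickle
s=pickle.load(open('s1.pkl','rb'))
f=lambda L:np.array(L)/1.56-.2
sc=atz(s,f([(195,46),(557,49),(540,258),(212,255)]),.012)
y=sc[0]+sc[3]-sc[1]-sc[2]; yaw=np.arctan2(-y[0],y[1]); print(sc,np.degrees(yaw))
c=sc.mean(0)[:2]; print('spindle',c-.05*np.array([-np.sin(yaw),np.cos(yaw)]))
t=atz(s,f([(180,152),(262,156),(262,170)]),.118)
for p in t: print('tab',(p[:2]-SP)@EX,(p[:2]-SP)@EY)
g=atz(s,f([(541,92)]),.12)[0]; print('grip',g,np.degrees(np.arctan2((g[:2]-SP)@EY,(g[:2]-SP)@EX)),np.linalg.norm(g[:2]-SP))
b=atz(s,f([(327,205)]),.056)[0]; print('ball',(b[:2]-SP)@EX,(b[:2]-SP)@EY)
E
python3 prof.py s1.pkl
```

```text
[[ 0.58794544  0.22783514  0.012     ]
 [ 0.64238529 -0.06033861  0.012     ]
 [ 0.4736037  -0.09190708  0.012     ]
 [ 0.41944935  0.19657937  0.012     ]] 10.664801200642547
spindle [0.54009909 0.01890587]
tab -0.005807795260512758 0.16295714528709102
tab -0.008502177260779398 0.11266590651970212
tab -0.016693852186838092 0.11318458512613201
grip [ 0.57921576 -0.02684188  0.12      ] -61.289354648972065 0.06006674584743594
ball -0.040295810294251715 0.08457010057617263
fit [0.5405 0.0185 0.0807]
0 [nan, nan, nan, nan, nan, nan, nan, nan, nan, nan, -0.2, -0.5, -0.5, -0.5, -0.2, -0.2, -0.2, -0.5, -0.5, -0.7]
29 [-0.5, -0.5, -0.5, -0.2, 0.0, -0.2, -0.2, 1.0, 3.8, 4.3, 5.8, 6.8, 7.8, 9.0, nan, nan, nan, nan, nan, nan]
59 [nan, nan, nan, nan, nan, nan, nan, 3.8, 0.0, 0.5, -0.2, 0.3, 0.0, 0.3, 0.3, 0.0, 0.0, -0.2, -0.2, -0.5]
90 [0.0, -0.2, -0.2, 0.0, -0.2, -0.5, -0.2, 0.0, 0.3, 0.0, -0.2, 0.0, -0.2, 0.0, 0.0, 0.0, 0.0, 0.0, 0.0, 0.0]
119 [0.0, -0.2, 0.0, 0.3, 0.3, 0.0, -0.2, -0.2, 0.0, 0.3, 0.3, 0.5, 0.3, 0.0, -0.2, 0.0, 0.3, 0.5, 0.0, -0.2]
150 [-0.2, -0.2, 0.0, 0.0, 0.0, 0.0, 0.3, 0.0, -0.2, -0.2, -0.2, 0.0, 0.0, 0.0, 0.0, -0.2, -0.2, -0.2, -0.2, 0.0]
180 [0.0, 0.0, -0.2, 0.0, -0.2, -0.2, -0.2, 0.0, 0.0, 0.0, -0.2, -0.2, -0.2, 0.0, 0.0, 0.3, 0.0, -0.2, -0.2, 0.0]
210 [0.0, 0.0, 0.3, 0.0, 0.3, -0.2, -0.2, 0.0, 0.0, 0.0, 0.3, 0.0, 0.0, -0.2, -0.2, 0.0, 0.0, 0.3, 0.3, 0.0]
239 [0.0, -0.2, 0.0, 0.0, -0.2, 0.0, 0.0, 0.0, -0.5, 0.0, nan, nan, nan, nan, nan, nan, nan, nan, 1.5, 0.5]
270 [0.3, 0.0, -0.2, -0.2, -0.2, -0.2, 0.0, 0.0, 0.0, -0.5, -0.2, -0.2, -0.5, -0.5, 0.3, 5.3, 8.3, 10.0, nan, nan]
300 [nan, nan, nan, 9.8, 7.8, 5.3, 0.3, -0.5, -0.5, -0.5, -0.2, -0.5, -0.5, -0.5, -0.7, -0.7, -0.2, 0.3, 0.8, 1.0]
330 [1.5, 2.0, 2.3, 2.5, nan, nan, nan, nan, nan, nan, nan, nan, nan, nan, nan, nan, nan, nan, nan, nan]
```

The wrist view shows the ball at (327,205), the tab top around (180-230,155) and the grip at (541,92). The rim profile puts the swelling at about 340° in stand angle, so the wheel needs about +110°. First I'll push the tab.

>>> arm_command(commands=[0,22,-58,0,0,0,22,-58,0,0,0,4,0,0.5,0,50,0,0,0,0,49,0,0,0,0])

```text
clock: 2.58
tool_pos: [0.4748, 0.1477, 0.09]
orientation: [50.2, 89.6, -29.7]
force: [0.8, 0.1, -1.8]
opening: 0.0003
```

```bash
sed -i 's/^SP=.*/SP=np.array([.5405,.0187]); YAW=np.radians(10.7)/' h.py; python3 -c "
from h import *
import pickle
go([*st(-45,.146*1e3*0+0.146),.09] if 0 else [*st(-.045,.146),.09])
s=snap('wrist'); pickle.dump(s,open('s2.pkl','wb'))
cv2.imwrite('pics/w2.png',s['frame'])"
```

```text
t 2.575 tcp [0.4748 0.1477 0.09  ] stand [-40.6 139. ] F [ 0.8  0.1 -1.8] open 0.0003
tool axes [[0.006, -0.004, -1.0], [0.985, 0.175, 0.005], [0.175, -0.985, 0.005]]
shift mm [-0.1 -4.5 -7. ]
```

View pics/w2.png

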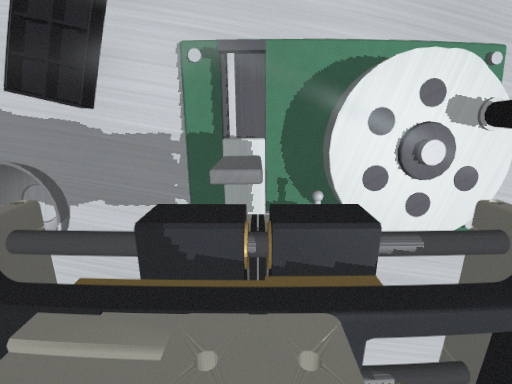

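```bash
python3 -c "
from h import *
import pickle
s=pickle.load(open('s2.pkl','rb'))
for u in [(218,156),(263,156),(262,168),(211,168)]:
  p=atz(s,[u],.118)[0][:2]-SP; print(u,np.round(1e3*np.array([p@EX,p@EY]),1))
go([*st(-.040,.147),.09])"
```

```text
(218, 156) [  3.6 162.1]
(263, 156) [  3.2 134.4]
(262, 168) [ -4.3 135.1]
(211, 168) [ -3.9 166.8]
t 2.625 tcp [0.4712 0.1455 0.0839] stand [-44.5 137.5] F [-3.1 -2.3 -6.3] open 0.0006
tool axes [[-0.002, -0.008, -1.0], [0.985, 0.173, -0.003], [0.173, -0.985, 0.007]]
shift mm [-6.1  4.4 -9.5]
```

>>> arm_command(commands=[-6,3,-11,0,0,0,0,0,0,0,0,0,0,0,0])

```text
clock: 3.0
tool_pos: [0.4736, 0.1578, 0.0933]
orientation: [-9.1, 89.6, -89.1]
force: [-0.6, 0.0, -0.0]
opening: 0.0004
```

```bash
python3 -c "
from h import *
go([*st(-.040,.149),.09])"
```

```text
t 3.0 tcp [0.4736 0.1578 0.0933] stand [-39.9 149.1] F [-0.6  0.  -0. ] open 0.0004
tool axes [[0.0, -0.008, -1.0], [0.985, 0.173, -0.001], [0.173, -0.985, 0.007]]
shift mm [ 3.3 -0.1  0.1]
```

>>> arm_command(commands=[3,4,0,0,0,0,4,0,0,0,0,4,0,0,0,0,4,0,0,0,0,3,0,0,0])

```text
clock: 3.62
tool_pos: [0.4948, 0.1619, 0.0925]
orientation: [24.8, 89.6, -55.3]
force: [0.2, -0.9, -0.3]
opening: 0.0005
```

>>> arm_command(commands=[0,3,0,0,0,0,3,0,0,0,0,3,0,0,0,0,3,0,0,0,0,3,0,0,0])

```text
clock: 4.25
tool_pos: [0.5105, 0.1645, 0.0922]
orientation: [18.6, 89.6, -61.4]
force: [0.1, 0.3, -0.7]
opening: 0.0003
```

```bash
python3 -c "
from h import *
go(None)"
```

```text
t 4.25 tcp [0.5105 0.1645 0.0922] stand [ -2.4 148.9] F [ 0.1  0.3 -0.7] open 0.0003
tool axes [[0.003, -0.005, -1.0], [0.985, 0.173, 0.002], [0.173, -0.985, 0.006]]
```

```bash
python3 -c "
from h import *
s=snap('wrist');t=snap('top');c=snap('scene')
import pickle; pickle.dump([s,t,c],open('s3.pkl','wb'))
w=s['frame'][:300]
x=cv2.resize(c['frame'][100:250,215:365],(300,300),interpolation=cv2.INTER_CUBIC)
cv2.imwrite('pics/w3.png',cv2.hconcat([w[:,:500],x]))"
```

```text
(no output)
```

View pics/w3.png

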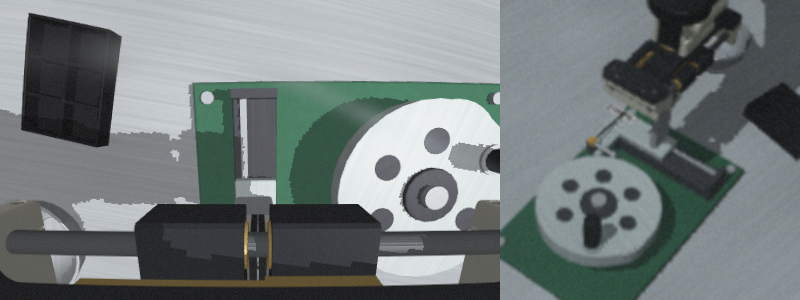

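```bash
python3 -c "
from h import *
import pickle
s,t,c=pickle.load(open('s3.pkl','rb')); s2=pickle.load(open('s2.pkl','rb'))
scr=[.58794,.2278,.012]
print('screw pred s2',proj(s2,scr),'obs 194,55; s3',proj(s,scr),'obs 207,97')
p=np.array([.5105,.1645,.0922])
print('tcp in wrist',proj(s,p),'scene',proj(c,p),'top',proj(t,p))
for x in(-14,-4,5): print(x,'tabtop s3',proj(s,[*st(x*1e-3,.148),.118]),'scene',proj(c,[*st(x*1e-3,.148),.118]))
cv2.imwrite('pics/c3.png',cv2.hconcat([cv2.resize(c['frame'][115:190,245:315],(420,450),interpolation=cv2.INTER_CUBIC),cv2.resize(s['frame'][160:235,200:265],(380,450),interpolation=cv2.INTER_CUBIC)]))
go(None)
"
```

```text
screw pred s2 [[192.99289352  55.29238732]] obs 194,55; s3 [[205.69329265  97.2325907 ]] obs 207,97
tcp in wrist [[256.55736948 209.21818014]] scene [[296.56135873 160.42708753]] top [[196.43861308 199.74380022]]
-14 tabtop s3 [[258.16569852 237.75572295]] scene [[293.59911332 151.97171985]]
-4 tabtop s3 [[257.96917564 223.90844342]] scene [[296.73870538 153.73124852]]
5 tabtop s3 [[257.78723224 211.0891712 ]] scene [[299.57968003 155.3245807 ]]
t 4.4 tcp [0.5104 0.1645 0.0922] stand [ -2.6 148.8] F [-0.7 -0.2 -0. ] open 0.0001
tool axes [[0.003, -0.006, -1.0], [0.985, 0.173, 0.002], [0.173, -0.985, 0.006]]
```

View pics/c3.png

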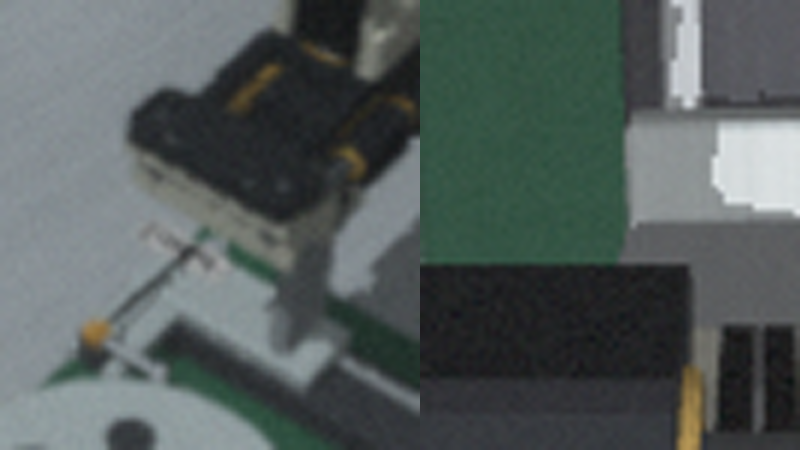

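```bash
cat >> h.py <<'E'
def orange(s,box):
    x0,x1,y0,y1=box; h=cv2.cvtColor(s['frame'][y0:y1,x0:x1],cv2.COLOR_BGR2HSV)
    m=(abs(h[...,0].astype(int)-17)<9)&(h[...,1]>110)&(h[...,2]>70)
    v,u=np.nonzero(m); return len(u),(u.mean()+x0,v.mean()+y0) if len(u) else None
E
python3 -c "
from h import *
import pickle
d=pickle.load(open('s0.pkl','rb')); s,t,c=pickle.load(open('s3.pkl','rb')); s1=pickle.load(open('s1.pkl','rb'))
for n,k in(('s0',d['scene']),('s3',c)):
  print(n,orange(k,(250,290,155,185)))
u=orange(s1,(195,225,140,175)); print('w1',u)
p=atz(s1,[u[1]],.065)[0]; print('pivot stand',(p[:2]-SP)@EX,(p[:2]-SP)@EY,p)
for dx in (0,.01,.02): print(dx,proj(c,[p[0]+dx*EX[0],p[1]+dx*EX[1],p[2]]))
"

```

```text
s0 (10, (np.float64(260.5), np.float64(170.0)))
s3 (9, (np.float64(260.3333333333333), np.float64(170.0)))
w1 (73, (np.float64(209.86301369863014), np.float64(160.9041095890411)))
pivot stand -0.07396497166768003 0.08424826019332754 [0.45217898 0.08775059 0.065     ]
0 [[260.14506937 168.73467018]]
0.01 [[263.11134538 170.49900932]]
0.02 [[266.09562667 172.27456144]]
```

>>> arm_command(commands=[0,3,0,0,0,0,3,0,0,0,0,3,0,0,0])

```text
clock: 4.78
tool_pos: [0.5196, 0.1662, 0.0923]
orientation: [19.9, 89.6, -60.1]
force: [0.9, 0.4, 0.6]
opening: 0.0005
```

```bash
python3 -c "
from h import *
import pickle
s,t,c=pickle.load(open('s3.pkl','rb')); s2=pickle.load(open('s2.pkl','rb'))
for x in(-14,-4,1,6):
  print(x,'top w2',proj(s2,[*st(x*1e-3,.148),.118])[0],'s3',proj(s,[*st(x*1e-3,.148),.118])[0],'bottom w2',proj(s2,[*st(x*1e-3,.148),.055])[0],'s3',proj(s,[*st(x*1e-3,.148),.055])[0])
print('w2 col235',s2['frame'][130:200,235].mean(1).astype(int).tolist())
print('s3 col252',s['frame'][170:240,252].mean(1).astype(int).tolist())
go(None)
c=snap('scene'); print(orange(c,(250,290,155,185)))
"

```

```text
-14 top w2 [241.66850493 183.46224638] s3 [258.16569852 237.75572295] bottom w2 [245.46144625 166.9015279 ] s3 [257.54406669 208.17566055]
-4 top w2 [241.24586022 167.80484341] s3 [257.96917564 223.90844342] bottom w2 [245.19393866 155.25336713] s3 [257.39038795 197.49763194]
1 top w2 [241.03231076 159.81252069] s3 [257.86869358 216.82864663] bottom w2 [245.05909552 149.34323794] s3 [257.31234081 192.07395469]
6 top w2 [240.81736433 151.71114033] s3 [257.76671684 209.6437514 ] bottom w2 [244.9235549  143.37586007] s3 [257.23348524 186.59358912]
w2 col235 [199, 199, 199, 197, 197, 200, 151, 119, 119, 135, 143, 145, 148, 145, 148, 147, 147, 146, 146, 147, 147, 149, 146, 147, 144, 135, 102, 93, 96, 91, 92, 93, 95, 91, 92, 90, 92, 93, 89, 105, 124, 128, 136, 137, 135, 134, 131, 129, 130, 126, 128, 124, 119, 112, 124, 144, 143, 142, 144, 145, 146, 143, 145, 141, 142, 142, 145, 142, 143, 143]
s3 col252 [91, 88, 90, 89, 87, 88, 70, 62, 100, 101, 162, 196, 217, 216, 216, 216, 216, 215, 215, 214, 214, 215, 215, 214, 148, 141, 127, 97, 94, 96, 95, 93, 94, 93, 92, 92, 94, 93, 92, 93, 91, 95, 91, 93, 48, 27, 36, 33, 30, 31, 30, 32, 20, 30, 26, 32, 27, 24, 32, 24, 25, 34, 53, 54, 56, 58, 77, 81, 90, 93]
t 4.775 tcp [0.5196 0.1662 0.0923] stand [  6.8 148.8] F [0.9 0.4 0.6] open 0.0005
tool axes [[0.003, -0.005, -1.0], [0.985, 0.173, 0.002], [0.173, -0.985, 0.006]]
(10, (np.float64(260.5), np.float64(170.0)))
```

```bash
python3 -c "
from h import *
import pickle
s=snap('wrist');t=snap('top');c=snap('scene')
pickle.dump([s,t,c],open('s4.pkl','wb'))
a=cv2.resize(c['frame'][110:190,250:330],(480,480),interpolation=cv2.INTER_CUBIC)
b=cv2.resize(s['frame'][180:300,205:310],(315,360),interpolation=cv2.INTER_CUBIC)
b=cv2.copyMakeBorder(b,0,120,0,0,0)
o=cv2.hconcat([a,b]); o=np.clip(o.astype(float)*1.8,0,255).astype(np.uint8)
cv2.imwrite('pics/c4.png',o)
p=get_obs()['tool_pos']
for z in (0,.026): print(proj(c,p+[0,0,z]),proj(s,p+[0,0,z]))
"

```

```text
[[299.31844626 162.03306191]] [[256.63643404 210.01734523]]
[[300.23276455 155.3915497 ]] [[256.77000452 222.68063657]]
```

View pics/c4.png

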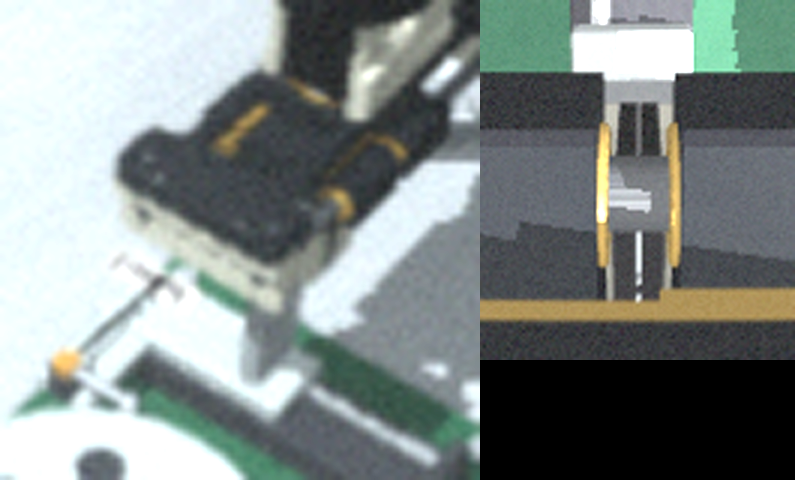

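```bash
python3 -c "
from h import *
import pickle
s,t,c=pickle.load(open('s4.pkl','rb'))
X,Y=.0068,.1488
q=lambda x,y,z:np.round((proj(c,[*st(X+x,Y+y),.0923+z])[0]-[250,110])*6)
for hx,hy in((.039,.0965),(.0965,.039)):
  for a in(-1,1):
    for b in(-1,1): print('body',a*hx,b*hy,q(a*hx,b*hy,.066))
for a in(-1,1):
  for b in(-1,1): print('tip',q(a*.0095,b*.021,0),q(a*.0095,b*.021,.066))
for x in(-.014,-.004):
  for y in(.131,.165): print('tab',x,y,q(x-X,y-Y,.0257),q(x-X,y-Y,-.03))
"

```

```text
body -0.039 -0.0965 [101. 298.]
body -0.039 0.0965 [359.  48.]
body 0.039 -0.0965 [257. 388.]
body 0.039 0.0965 [507. 125.]
body -0.0965 -0.039 [ 74. 158.]
body -0.0965 0.039 [180.  61.]
body 0.0965 -0.039 [454. 372.]
body 0.0965 0.039 [553. 261.]
tip [252. 330.] [264. 226.]
tip [305. 275.] [320. 171.]
tip [287. 350.] [302. 247.]
tip [341. 295.] [357. 191.]
tab -0.014 0.131 [239. 274.] [230. 358.]
tab -0.014 0.165 [284. 230.] [273. 314.]
tab -0.004 0.131 [258. 285.] [248. 369.]
tab -0.004 0.165 [302. 240.] [291. 324.]
```

>>> arm_command(commands=[-20,0,0,0,0,-20,0,0,0,0,0,-25,0,0,0,0,-25,0,0,0,0,0,0,0,0])

```text
clock: 5.6
tool_pos: [0.4683, 0.157, 0.133]
orientation: [8.4, 89.6, -71.7]
force: [-0.1, 1.0, 1.0]
opening: 0.0003
```

>>> arm_command(commands=[25,0,0,0,0,20,0,0,0,0,5,0,0,0,0,0,0,0,0,0])

```text
clock: 6.1
tool_pos: [0.4706, 0.1579, 0.0832]
orientation: [38.4, 89.6, -41.6]
force: [0.5, 0.1, 0.3]
opening: 0.0007
```

```bash
python3 -c "
from h import *
import pickle
go(None)
s=snap('wrist');c=snap('scene');t=snap('top'); pickle.dump([s,t,c],open('s5.pkl','wb'))
print(orange(c,(250,290,155,185)))
a=cv2.resize(c['frame'][110:190,250:330],(440,440),interpolation=cv2.INTER_CUBIC)
b=cv2.resize(s['frame'][140:260,205:310],(350,400),interpolation=cv2.INTER_CUBIC)
b=cv2.copyMakeBorder(b,0,40,0,0,0)
o=np.clip(cv2.hconcat([a,b])*1.6,0,255).astype(np.uint8); cv2.imwrite('pics/c5.png',o)
p=get_obs()['tool_pos']
for z in(0,.026): print((proj(c,p+[0,0,z])[0]-[250,110])*5.5)
"
```

```text
t 6.1 tcp [0.4706 0.1579 0.0832] stand [-42.8 149.8] F [0.5 0.1 0.3] open 0.0007
tool axes [[0.005, -0.004, -1.0], [0.985, 0.174, 0.004], [0.174, -0.985, 0.005]]
(10, (np.float64(260.5), np.float64(170.0)))
[188.75157187 249.32465784]
[192.32398877 212.95582985]
```

View pics/c5.png

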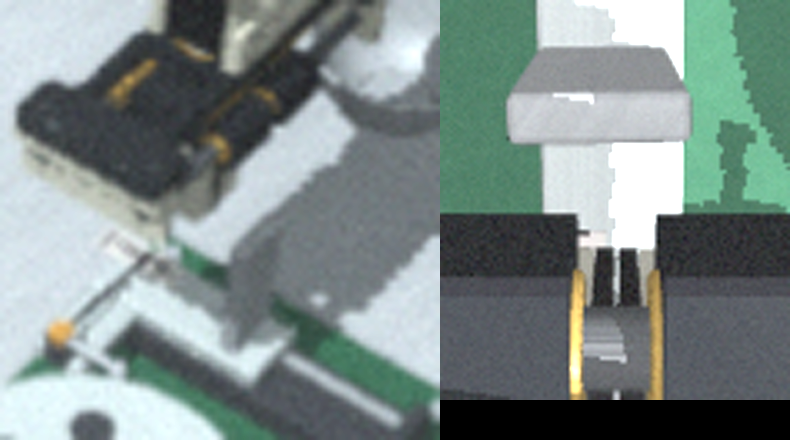

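>>> arm_command(commands=[0,4,0,0,0,0,4,0,0,0,0,4,0,0,0,0,4,0,0,0,0,3,0,0,0])

```text
clock: 6.88
tool_pos: [0.4917, 0.1623, 0.0852]
orientation: [65.8, 89.5, -14.2]
force: [0.3, -0.3, -0.6]
opening: 0.0004
```

>>> arm_command(commands=[0,3,0,0,0,0,2,0,0,0,0,2,0,0,0,0,2,0,0,0,0,2,0,0,0])

```text
clock: 7.5
tool_pos: [0.5031, 0.1642, 0.0851]
orientation: [63.3, 89.6, -16.6]
force: [0.4, 0.4, -0.1]
opening: 0.0008
```

```bash
python3 -c "
from h import *
go(None)
c=snap('scene');print(orange(c,(250,290,155,185)))"
```

```text
t 7.5 tcp [0.5031 0.1642 0.0851] stand [ -9.7 149.9] F [ 0.4  0.4 -0.1] open 0.0008
tool axes [[0.007, -0.002, -1.0], [0.985, 0.174, 0.007], [0.174, -0.985, 0.003]]
(9, (np.float64(260.3333333333333), np.float64(170.0)))
```

Nothing has touched the tab, although the reported tip is well below its top edge. The spacing of the open jaws in the first wrist picture puts the visible fingertips about 36 mm short of the reported TCP. I'll check that by feeling down onto the tab's top edge (118 mm).

>>> arm_command(commands=[1,0,0,0,0,1,0,0,0,0,1,0,0,0,0,1,0,0,0,0])

```text
clock: 8.05
tool_pos: [0.5035, 0.1643, 0.0814]
orientation: [64.2, 89.5, -15.8]
force: [-4.9, -0.6, 12.2]
opening: 0.0005
```

```bash
python3 -c "
from h import *
go(None)"
```

```text
t 8.05 tcp [0.5035 0.1643 0.0814] stand [ -9.4 149.9] F [-4.9 -0.6 12.2] open 0.0005
tool axes [[0.008, -0.002, -1.0], [0.985, 0.174, 0.007], [0.174, -0.985, 0.004]]
```

Contact at TCP z=0.081, so the real tips end about 36 mm above the reported TCP. I'll redo the push lower, at TCP z≈0.068, which keeps the gripper body above 0.13.

>>> arm_command(commands=[-12,0,0,0,0,0,-16,0,0,0,0,-16,0,0,0,13,0,0,0,0,13,0,0,0,0])

```text
clock: 8.68
tool_pos: [0.4696, 0.1585, 0.0676]
orientation: [77.3, 89.5, -2.7]
force: [0.3, -0.3, 0.1]
opening: 0.0004
```

>>> arm_command(commands=[0,0,0,0,0,0,3,0,0,0,0,3,0,0,0,0,3,0,0,0,0,3,0,0,0])

```text
clock: 9.3
tool_pos: [0.4823, 0.1604, 0.0661]
orientation: [62.1, 89.5, -17.9]
force: [0.1, 0.8, -0.2]
opening: 0.0004
```

```bash
python3 -c "
from h import *
go(None)
c=snap('scene');print(orange(c,(250,290,155,185)))"
```

```text
t 9.3 tcp [0.4823 0.1604 0.0661] stand [-30.9 150.1] F [ 0.1  0.8 -0.2] open 0.0004
tool axes [[0.008, -0.002, -1.0], [0.985, 0.174, 0.007], [0.174, -0.985, 0.004]]
(10, (np.float64(260.5), np.float64(170.0)))
```

>>> arm_command(commands=[0,3,0,0,0,0,3,0,0,0,0,3,0,0,0,0,3,0,0,0,0,3,0,0,0])

```text
clock: 9.98
tool_pos: [0.4914, 0.1608, 0.065]
orientation: [-38.9, 89.6, -119.0]
force: [-8.8, 1.1, 5.1]
opening: 0.0004
```

```bash
python3 -c "
from h import *
go(None)
c=snap('scene');print(orange(c,(250,290,155,185)))"
```

```text
t 9.975 tcp [0.4914 0.1608 0.065 ] stand [-21.9 148.8] F [-8.8  1.1  5.1] open 0.0004
tool axes [[-0.004, -0.006, -1.0], [0.985, 0.173, -0.005], [0.173, -0.985, 0.006]]
(8, (np.float64(261.875), np.float64(170.875)))
```

>>> arm_command(commands=[0,5,0,0,0,0,5,0,0,0,0,5,0,0,0,0,5,0,0,0,0,5,0,0,0])

```text
clock: 10.65
tool_pos: [0.5067, 0.1621, 0.0633]
orientation: [-69.3, 88.6, -149.4]
force: [-8.6, 0.7, 6.2]
opening: 0.0002
```

```bash
python3 -c "
from h import *
go(None)
c=snap('scene');print(orange(c,(250,290,155,185)))"
```

```text
t 10.65 tcp [0.5067 0.1621 0.0633] stand [ -6.6 147.2] F [-8.6  0.7  6.2] open 0.0002
tool axes [[-0.02, -0.012, -1.0], [0.985, 0.172, -0.022], [0.172, -0.985, 0.008]]
(9, (np.float64(266.22222222222223), np.float64(173.44444444444446)))
```

>>> arm_command(commands=[0,5,-1,0,0,-1,5,0,0,0,0,5,-1,0,0,-1,5,0,0,0,0,4,0,0,0])

```text
clock: 11.32
tool_pos: [0.5192, 0.1642, 0.062]
orientation: [-74.1, 87.4, -154.3]
force: [-9.1, 0.7, 5.8]
opening: 0.0003
```

```bash
python3 -c "
from h import *
go(None)
c=snap('scene');print(orange(c,(250,290,155,185)))"
```

```text
t 11.325 tcp [0.5192 0.1642 0.062 ] stand [  6.1 146.9] F [-9.1  0.7  5.8] open 0.0003
tool axes [[-0.041, -0.02, -0.999], [0.984, 0.17, -0.044], [0.171, -0.985, 0.012]]
(9, (np.float64(270.6666666666667), np.float64(175.88888888888889)))
```

>>> arm_command(commands=[0,4,0,0,0,0,4,0,0,0,0,4,0,0,0])

```text
clock: 11.75
tool_pos: [0.5249, 0.1642, 0.0606]
orientation: [-75.4, 86.7, -155.6]
force: [-13.4, 2.1, 10.7]
opening: 0.0
```

```bash
python3 -c "
from h import *
go(None)
c=snap('scene');print(orange(c,(250,290,155,185)))"
```

```text
t 11.75 tcp [0.5249 0.1642 0.0606] stand [ 11.6 145.9] F [-13.4   2.1  10.7] open 0.0
tool axes [[-0.053, -0.024, -0.998], [0.984, 0.169, -0.056], [0.17, -0.985, 0.015]]
(7, (np.float64(272.7142857142857), np.float64(176.57142857142858)))
```

Force is rising (13 N), probably at the stop. One more small push to confirm.

>>> arm_command(commands=[0,4,0,0,0,0,4,0,0,0])

```text
clock: 12.05
tool_pos: [0.5242, 0.163, 0.0593]
orientation: [-76.7, 85.8, -156.9]
force: [-16.8, 1.1, 12.0]
opening: 0.0004
```

```bash
python3 -c "
from h import *
go(None)
c=snap('scene');print(orange(c,(250,290,155,185)))"
```

```text
t 12.05 tcp [0.5242 0.163  0.0593] stand [ 10.8 144.8] F [-16.8   1.1  12. ] open 0.0004
tool axes [[-0.068, -0.029, -0.997], [0.983, 0.168, -0.072], [0.17, -0.985, 0.017]]
(9, (np.float64(272.55555555555554), np.float64(176.66666666666666)))
```

>>> arm_command(commands=[0,-6,0,0,0,0,-10,0,0,0,-50,-10,0,0,0,-50,-35,50,0,100,-25,-35,50,0,100])

```text
clock: 12.72
tool_pos: [0.4598, 0.0652, 0.1814]
orientation: [-75.1, 85.5, -155.2]
force: [1.3, 0.4, 1.2]
opening: 0.015
```

>>> arm_command(commands=[0,0,0,0,25,0,0,0,0,25])

```text
clock: 12.98
tool_pos: [0.4595, 0.0635, 0.1843]
orientation: [-75.4, 85.9, -155.6]
force: [0.7, -0.1, -0.3]
opening: 0.0217
```

```bash
python3 -c "
from h import *
import pickle
go(None)
s=snap('wrist');pickle.dump(s,open('s6.pkl','wb'));c=snap('scene');print(orange(c,(250,290,155,185)))
for b in [(0,512,0,200)]:
  h=cv2.cvtColor(s['frame'][:200],cv2.COLOR_BGR2HSV)
  print(orange(s,(150,260,60,200)))
u=orange(s,(150,260,60,200))[1]
if u: 
  p=atz(s,[u],.065)[0]; print('pivot stand',(p[:2]-SP)@EX,(p[:2]-SP)@EY)
"; python3 prof.py s6.pkl
```

```text
t 12.975 tcp [0.4595 0.0635 0.1843] stand [-71.3  59. ] F [ 0.7 -0.1 -0.3] open 0.0217
tool axes [[-0.065, -0.029, -0.997], [0.983, 0.169, -0.069], [0.171, -0.985, 0.018]]
(8, (np.float64(272.375), np.float64(176.75)))
(86, (np.float64(231.5), np.float64(138.6046511627907)))
pivot stand -0.03421564328379209 0.08489557093016865
fit [0.5404 0.0186 0.0807]
0 [0.1, -0.2, -0.2, -0.4, -0.4, -0.2, -0.4, -0.2, -0.2, -0.2, -0.4, -0.4, -0.4, -0.7, -0.2, -0.1, -0.4, -0.1, -0.1, -0.1]
29 [0.1, 0.4, 0.1, 0.6, 0.4, 0.4, 0.4, 0.4, 0.4, 1.1, 6.6, nan, nan, nan, nan, nan, nan, nan, nan, nan]
59 [nan, nan, 1.9, -0.1, 0.1, 0.4, -0.1, -0.1, -0.4, -0.1, -0.4, -0.1, -0.1, 0.1, -0.1, -0.1, -0.1, -0.4, -0.4, 8.9]
90 [9.4, 8.6, 0.1, -0.4, -0.6, -0.4, -0.1, -0.4, -0.1, -0.1, -0.1, -0.4, -0.1, -0.1, -0.1, 0.4, 0.4, 0.4, -0.1, -0.1]
119 [-0.1, 0.1, 0.4, 0.4, 0.4, 0.4, 0.1, -0.1, 0.1, 0.4, 0.6, 0.4, 0.1, -0.1, -0.1, -0.4, -0.4, 0.1, 0.1, -0.1]
150 [-0.1, -0.1, -0.1, -0.1, 0.1, 0.1, 0.1, -0.1, -0.1, -0.1, -0.1, 0.1, 0.1, 0.1, 0.1, -0.1, -0.1, -0.1, -0.1, 0.1]
180 [0.4, 0.1, 0.1, -0.1, -0.1, 0.1, 0.1, 0.1, 0.1, -0.2, -0.2, -0.2, -0.2, -0.2, 0.1, 0.3, -0.2, -0.2, 0.1, 0.1]
210 [0.1, 0.1, 0.3, 0.3, 0.3, -0.2, 0.1, 0.1, 0.1, -0.2, 0.3, 0.1, 0.1, -0.2, -0.2, -0.4, 0.1, 0.1, 0.1, -0.2]
239 [-0.2, 0.1, -0.2, -0.2, 0.1, 0.3, 0.3, 0.8, 1.3, nan, nan, nan, nan, nan, nan, nan, nan, nan, -0.4, 0.1]
270 [0.1, -0.2, -0.4, -0.4, -0.4, -0.4, -0.4, -0.4, -0.2, -0.2, -0.2, nan, nan, nan, nan, nan, nan, nan, nan, nan]
300 [nan, 8.8, 3.1, 0.1, -0.4, -0.2, -0.7, -0.4, -0.4, -0.2, -0.2, -0.2, -0.4, -0.4, -0.4, -0.4, -0.4, 0.1, 0.8, 1.1]
330 [1.6, 1.8, 2.1, 2.1, 2.3, 2.6, 2.3, 2.6, 2.6, 2.3, 2.3, 1.8, 1.6, 1.1, 0.6, -0.7, -0.7, -0.4, -0.4, -0.4]
```

```bash
python3 -c "
from h import *
go([.5775,-.0296,.12]); go([.5775,-.0296,.064])"
```

```text
t 13.075 tcp [0.4595 0.0637 0.1839] stand [-71.2  59.3] F [ 0.1 -0.  -0.7] open 0.0221
tool axes [[-0.066, -0.03, -0.997], [0.983, 0.17, -0.07], [0.171, -0.985, 0.019]]
shift mm [ 58.7 104.6 111. ]
t 13.075 tcp [0.4595 0.0637 0.1839] stand [-71.2  59.3] F [ 0.1 -0.  -0.7] open 0.0221
tool axes [[-0.066, -0.03, -0.997], [0.983, 0.17, -0.07], [0.171, -0.985, 0.019]]
shift mm [114.6 108.6 110. ]
```

>>> arm_command(commands=[0,35,37,0,55,10,35,37,0,55,20,35,36,0,55,20,2,0,0,55,0,0,0,0,55])

```text
clock: 13.7
tool_pos: [0.5852, -0.0266, 0.1211]
orientation: [-76.1, 85.4, -155.9]
force: [0.5, -0.0, -0.4]
opening: 0.0482
```

```bash
python3 -c "
from h import *
go([.5775,-.0296,.064])
import pickle
s=snap('wrist');t=snap('top')
pickle.dump([s,t],open('s7.pkl','wb'))
cv2.imwrite('pics/w7.png',np.clip(s['frame'][60:384]*1.3,0,255).astype(np.uint8))
p=get_obs()['tool_pos']; R=Ro.from_euler('xyz',get_obs()['orientation'],degrees=True).as_matrix()
print('tips at',proj(s,p-R[:,0]*.036+np.outer([.024,-.024],R[:,2]))-[0,60],'grip top',proj(s,[.5805,-.0283,.12])-[0,60])"
```

```text
t 13.7 tcp [ 0.5852 -0.0266  0.1211] stand [ 35.5 -52.8] F [ 0.5 -0.  -0.4] open 0.0482
tool axes [[-0.073, -0.032, -0.997], [0.981, 0.176, -0.077], [0.178, -0.984, 0.019]]
shift mm [57.6 -3.7  0.5]
tips at [[294.74735423 168.11048909]
 [217.13921113 168.269428  ]] grip top [[257.57158207 154.6426351 ]]
```

View pics/w7.png

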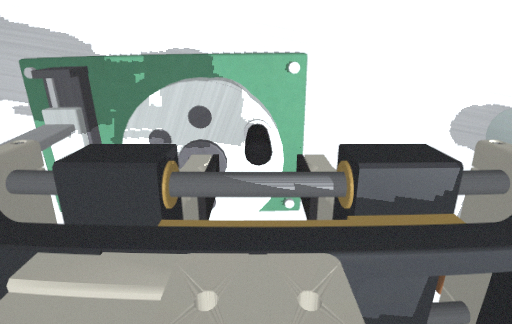

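The wrist view shows the grip standing centrally between the open jaws, its top at (258,155) in the crop, where I predicted it. I'll lower and close on it.

>>> arm_command(commands=[20,-4,0,0,55,20,0,0,0,55,13,0,0,0,55,4,0,0,0,55,0,0,0,0,0])

```text
clock: 14.42
tool_pos: [0.5814, -0.0253, 0.071]
orientation: [-73.1, 86.1, -152.5]
force: [-0.9, -0.2, 0.8]
opening: 0.0425
```

>>> arm_command(commands=[0,0,0,0,0,0,0,0,0,0,0,0,0,0,0,0,0,0,0,0])

```text
clock: 14.92
tool_pos: [0.5825, -0.0255, 0.0723]
orientation: [-72.1, 86.3, -151.5]
force: [1.2, -0.7, -2.2]
opening: 0.0207
```

```bash
python3 -c "
from h import *
go(None)"
```

```text
t 14.925 tcp [ 0.5825 -0.0255  0.0723] stand [ 33.1 -51.3] F [ 1.2 -0.7 -2.2] open 0.0207
tool axes [[-0.057, -0.031, -0.998], [0.981, 0.183, -0.062], [0.184, -0.983, 0.02]]
```

>>> arm_command(commands=[0,0,0,0,45,5,-3,0,0,45,5,0,0,0,45,0,0,0,0,0,0,0,0,0,0])

```text
clock: 15.55
tool_pos: [0.5784, -0.0262, 0.062]
orientation: [-72.4, 86.2, -151.8]
force: [-0.9, -0.3, -0.3]
opening: 0.025
```

>>> arm_command(commands=[0,0,0,0,0,0,0,0,0,0])

```text
clock: 15.8
tool_pos: [0.5785, -0.0263, 0.0619]
orientation: [-72.4, 86.2, -151.8]
force: [0.5, 0.0, -1.3]
opening: 0.0214
```

```bash
cat >> h.py <<'E'
def turn(steps,r=.062,lead=0):
    """tool shifts for carrying the grip by successive steps (deg), from measured pose; grip taken 46 mm behind TCP"""
    o=get_obs(); R=Ro.from_euler('xyz',o['orientation'],degrees=True).as_matrix()
    g=o['tool_pos']-R[:,0]*.046; v=g[:2]-SP; a=np.arctan2(v@EY,v@EX)
    print('t',o['clock'],'grip ang',round(np.degrees(a),2),'r',round(np.linalg.norm(v)*1e3,1),'z',round(o['tool_pos'][2],4),'F',np.round(o['force'],1),'Ft',round(float(o['force'][:2]@(-np.sin(a)*EX+np.cos(a)*EY)),1),'open',round(o['opening'],4),'toolx',np.round(R[:,0],3))
    p=v; 
    for s in steps:
        a+=np.radians(s); q=r*(np.cos(a)*EX+np.sin(a)*EY); print(np.round(R[:,1:].T[:,:2]@(q-p)*1e3,1)); p=q
E
sed -i 's/^SP=.*/SP=np.array([.5404,.0186]); YAW=np.radians(10.7)/' h.py
python3 -c "
from h import *
turn([5]*5)"
```

```text
t 15.8 grip ang -57.6 r 59.6 z 0.0619 F [ 0.5  0.  -1.3] Ft 0.4 open 0.0214 toolx [-0.058 -0.031 -0.998]
[ 5.7 -1.1]
[ 4.1 -3.5]
[ 3.8 -3.8]
[ 3.5 -4.1]
[ 3.1 -4.4]
```

>>> arm_command(commands=[0,3.8,-2.3,0,0,0,3.6,-2.6,0,0,0,3.4,-2.9,0,0,0,3.2,-3.2,0,0,0,2.9,-3.4,0,0])

```text
clock: 16.42
tool_pos: [0.5914, -0.0078, 0.0618]
orientation: [-73.4, 86.1, -152.8]
force: [-4.8, 0.9, 6.5]
opening: 0.0213
```

```bash
python3 -c "
from h import *
turn([4.5]*10)"
```

```text
t 16.425 grip ang -35.58 r 59.3 z 0.0618 F [-4.8  0.9  6.5] Ft -1.2 open 0.0213 toolx [-0.061 -0.031 -0.998]
[ 4.8 -2.5]
[ 2.3 -4.3]
[ 2.  -4.4]
[ 1.6 -4.6]
[ 1.3 -4.7]
[ 0.9 -4.8]
[ 0.5 -4.8]
[ 0.1 -4.9]
[-0.2 -4.9]
[-0.6 -4.8]
```

>>> arm_command(commands=[0,2.6,-3.8,0,0,0,2.3,-4.0,0,0,0,1.9,-4.3,0,0,0,1.6,-4.5,0,0,0,1.3,-4.6,0,0])

```text
clock: 17.05
tool_pos: [0.5966, 0.0158, 0.0618]
orientation: [-73.1, 85.9, -152.5]
force: [-4.3, -1.3, 6.0]
opening: 0.0212
```

```bash
python3 -c "
from h import *
turn([4.5]*10)"
```

```text
t 17.05 grip ang -11.94 r 59.1 z 0.0618 F [-4.3 -1.3  6. ] Ft -1.4 open 0.0212 toolx [-0.063 -0.033 -0.997]
[ 3.6 -4.2]
[ 0.4 -4.8]
[ 0.  -4.9]
[-0.3 -4.9]
[-0.7 -4.8]
[-1.1 -4.7]
[-1.5 -4.6]
[-1.8 -4.5]
[-2.2 -4.4]
[-2.5 -4.2]
```

>>> arm_command(commands=[0,0.6,-4.7,0,0,0,0.3,-4.8,0,0,0,0,-4.9,0,0,0,-0.4,-4.9,0,0,0,-0.8,-4.8,0,0])

```text
clock: 17.68
tool_pos: [0.5922, 0.0405, 0.0618]
orientation: [-72.2, 85.9, -151.5]
force: [-2.4, -2.8, 4.9]
opening: 0.0209
```

```bash
sed -i "s/g=o\['tool_pos'\]-R\[:,0\]\*.046; v=g\[:2\]-SP/g=o['tool_pos']-R[:,0]*.046; v=g[:2]-SP+.003*EX/" h.py; python3 -c "
from h import *
import pickle
turn([4]*8)
s=snap('wrist');pickle.dump(s,open('s8.pkl','wb'))"; python3 prof.py s8.pkl
```

```text
t 17.675 grip ang 11.9 r 62.4 z 0.0618 F [-2.4 -2.8  4.9] Ft -1.6 open 0.0209 toolx [-0.062 -0.034 -0.998]
[-1.4 -4.1]
[-1.3 -4.1]
[-1.6 -4. ]
[-1.9 -3.9]
[-2.2 -3.8]
[-2.4 -3.6]
[-2.7 -3.4]
[-2.9 -3.2]
fit [0.5473 0.0228 0.0782]
0 [0.2, 0.2, 0.2, 0.4, 0.4, 0.2, 0.1, -0.1, -0.1, 0.1, -0.2, -0.2, -0.5, -0.7, -0.5, -0.8, -0.6, -0.6, -1.1, -1.2]
29 [-1.2, -1.5, -1.3, -1.0, -0.3, -0.1, -0.2, 0.0, 0.3, -0.0, 0.2, 0.1, 1.3, 4.0, 6.5, 9.4, 12.4, nan, nan, nan]
59 [nan, nan, nan, nan, nan, nan, nan, nan, nan, nan, nan, nan, nan, nan, nan, nan, nan, nan, nan, nan]
90 [nan, nan, nan, nan, nan, nan, 6.0, -4.8, nan, nan, nan, nan, nan, nan, nan, nan, nan, nan, nan, nan]
119 [nan, nan, nan, nan, nan, nan, nan, nan, nan, nan, nan, nan, nan, nan, nan, nan, nan, nan, nan, nan]
150 [nan, nan, nan, nan, nan, nan, nan, nan, nan, nan, nan, nan, nan, nan, nan, nan, nan, nan, nan, nan]
180 [nan, nan, nan, nan, nan, nan, nan, nan, nan, nan, nan, nan, nan, nan, nan, nan, nan, nan, nan, nan]
210 [nan, nan, nan, nan, nan, nan, nan, nan, nan, nan, nan, nan, nan, nan, nan, nan, nan, nan, nan, nan]
239 [nan, nan, nan, nan, nan, nan, nan, nan, nan, nan, nan, nan, nan, nan, -0.5, nan, nan, nan, nan, nan]
270 [nan, nan, nan, nan, nan, nan, nan, nan, nan, nan, nan, nan, nan, nan, nan, nan, nan, nan, nan, nan]
300 [nan, nan, nan, 13.5, 10.3, 7.3, 4.9, 2.4, 0.2, -1.0, -1.2, -1.0, -0.9, -0.6, -0.4, -0.3, -0.5, -0.5, -0.2, -0.2]
330 [-0.2, 0.1, 0.1, -0.1, -0.1, 0.1, -0.1, 0.2, 0.4, 0.2, 0.2, 0.2, 0.2, 0.5, 0.5, 0.7, 0.5, 0.5, 0.2, 0.2]
```

>>> arm_command(commands=[0,-1.1,-4.2,0,0,0,-1.3,-4.1,0,0,0,-1.6,-4.0,0,0,0,-1.9,-3.9,0,0,0,-2.1,-3.8,0,0])

```text
clock: 18.35
tool_pos: [0.5798, 0.0599, 0.0618]
orientation: [-72.0, 85.9, -151.3]
force: [-0.8, -2.5, 3.6]
opening: 0.0215
```

```bash
python3 -c "
from h import *
turn([2]*5)"
```

```text
t 18.35 grip ang 33.13 r 62.7 z 0.0618 F [-0.8 -2.5  3.6] Ft -1.2 open 0.0215 toolx [-0.062 -0.034 -0.997]
[-1.8 -1.4]
[-1.3 -1.7]
[-1.3 -1.7]
[-1.4 -1.7]
[-1.5 -1.6]
```

>>> arm_command(commands=[0,-1.6,-2.2,0,0,0,-1.7,-2.1,0,0,0,-1.8,-2.0,0,0])

```text
clock: 18.73
tool_pos: [0.5737, 0.0655, 0.0619]
orientation: [-71.6, 86.0, -150.9]
force: [1.1, -6.4, 1.4]
opening: 0.0214
```

```bash
python3 -c "
from h import *
turn([2]*5)"
```

```text
t 18.725 grip ang 40.76 r 62.7 z 0.0619 F [ 1.1 -6.4  1.4] Ft -4.8 open 0.0214 toolx [-0.061 -0.034 -0.998]
[-1.9 -1.2]
[-1.5 -1.6]
[-1.5 -1.5]
[-1.6 -1.5]
[-1.7 -1.4]
```

>>> arm_command(commands=[0,-1.8,-2.0,0,0,0,-1.8,-2.0,0,0])

```text
clock: 18.98
tool_pos: [0.5705, 0.068, 0.0619]
orientation: [-70.0, 86.0, -149.3]
force: [3.8, -7.8, -1.4]
opening: 0.0211
```

```bash
python3 -c "
from h import *
turn([2]*5)"
```

```text
t 18.975 grip ang 44.51 r 62.7 z 0.0619 F [ 3.8 -7.8 -1.4] Ft -7.6 open 0.0211 toolx [-0.059 -0.035 -0.998]
[-2.1 -1. ]
[-1.6 -1.5]
[-1.6 -1.4]
[-1.7 -1.3]
[-1.7 -1.3]
```

>>> arm_command(commands=[0,-2.0,-1.8,0,0])

```text
clock: 19.1
tool_pos: [0.5692, 0.0689, 0.0619]
orientation: [-68.8, 86.1, -148.2]
force: [5.2, -8.8, -1.9]
opening: 0.0214
```

```bash
python3 -c "
from h import *
turn([2])"
```

```text
t 19.1 grip ang 46.02 r 62.8 z 0.0619 F [ 5.2 -8.8 -1.9] Ft -9.1 open 0.0214 toolx [-0.058 -0.036 -0.998]
[-2.1 -0.9]
```

>>> arm_command(commands=[0,-2.0,-1.7,0,0])

```text
clock: 19.23
tool_pos: [0.5681, 0.0696, 0.0619]
orientation: [-67.6, 86.2, -146.9]
force: [6.1, -8.6, -2.3]
opening: 0.0213
```

```bash
python3 -c "
from h import *
turn([2])"
```

```text
t 19.225 grip ang 47.38 r 62.7 z 0.0619 F [ 6.1 -8.6 -2.3] Ft -9.7 open 0.0213 toolx [-0.056 -0.036 -0.998]
[-2.1 -0.9]
```

>>> arm_command(commands=[0,-2.0,-1.6,0,0])

```text
clock: 19.35
tool_pos: [0.567, 0.0703, 0.0619]
orientation: [-66.3, 86.2, -145.6]
force: [5.5, -8.2, -2.3]
opening: 0.0214
```

```bash
python3 -c "
from h import *
turn([2])"
```

```text
t 19.35 grip ang 48.57 r 62.8 z 0.0619 F [ 5.5 -8.2 -2.3] Ft -8.9 open 0.0214 toolx [-0.054 -0.037 -0.998]
[-2.1 -0.8]
```

>>> arm_command(commands=[0,-2.0,-1.5,0,0])

```text
clock: 19.48
tool_pos: [0.5661, 0.0709, 0.0619]
orientation: [-64.9, 86.3, -144.2]
force: [5.5, -8.9, -1.8]
opening: 0.0215
```

```bash
python3 -c "
from h import *
turn([2])"
```

```text
t 19.475 grip ang 49.67 r 62.8 z 0.0619 F [ 5.5 -8.9 -1.8] Ft -9.2 open 0.0215 toolx [-0.052 -0.037 -0.998]
[-2.2 -0.8]
```

>>> arm_command(commands=[0,-2.0,-1.4,0,0])

```text
clock: 19.6
tool_pos: [0.5652, 0.0714, 0.0619]
orientation: [-63.4, 86.4, -142.8]
force: [5.6, -7.1, -2.6]
opening: 0.0211
```

```bash
python3 -c "
from h import *
turn([2])"
```

```text
t 19.6 grip ang 50.72 r 62.8 z 0.0619 F [ 5.6 -7.1 -2.6] Ft -8.3 open 0.0211 toolx [-0.05  -0.038 -0.998]
[-2.2 -0.7]
```

>>> arm_command(commands=[0,-1.8,-1.3,0,0])

```text
clock: 19.73
tool_pos: [0.5644, 0.0719, 0.0619]
orientation: [-62.0, 86.5, -141.3]
force: [5.6, -7.6, -2.0]
opening: 0.0212
```

```bash
python3 -c "
from h import *
turn([2])"
```

```text
t 19.725 grip ang 51.62 r 62.8 z 0.0619 F [ 5.6 -7.6 -2. ] Ft -8.5 open 0.0212 toolx [-0.048 -0.038 -0.998]
[-2.2 -0.6]
```

>>> arm_command(commands=[0,0,0,0,45,0,0,0,0,45,0,0,0,0,45,-15,0,0,0,45,-40,0,0,0,45])

```text
clock: 20.35
tool_pos: [0.5652, 0.0748, 0.1153]
orientation: [-64.6, 86.2, -144.0]
force: [0.6, 0.1, 0.4]
opening: 0.039
```

>>> arm_command(commands=[-40,-30,0,0,45,-30,-45,0,0,45,0,-30,0,0,45,0,0,0,0,25,0,0,0,0,25])

```text
clock: 20.98
tool_pos: [0.4669, 0.0598, 0.2021]
orientation: [-62.0, 87.0, -141.3]
force: [0.3, 0.4, -0.4]
opening: 0.0255
```

```bash
cat > bump.py <<'E'
from prof import *
from scipy.optimize import curve_fit
s=snap('wrist'); pickle.dump(s,open('sv.pkl','wb')); go(None)
q,th,r=fitc(s,SP,YAW); q,th,r=fitc(s,q[:2],YAW); print('fit',np.round(q,4))
m=np.round(r*1e3,1)
for i in range(36,88,13): print(th[i],m[i:i+13].tolist())
# grip: darkest blob near expected
u=orange(s,(150,300,40,200)); p=atz(s,[u[1]],.065)[0]; print('pivot',u,(p[:2]-SP)@EX,(p[:2]-SP)@EY)
cv2.imwrite('pics/wv.png',cv2.resize(s['frame'][40:230,140:340],(800,760))[:600])
E
python3 bump.py
```

```text
t 21.025 tcp [0.4669 0.0598 0.202 ] stand [-64.5  54.1] F [ 0.8 -0.1  1.1] open 0.0234
tool axes [[-0.042, -0.033, -0.999], [0.982, 0.185, -0.047], [0.187, -0.982, 0.025]]
fit [0.5402 0.0187 0.0807]
54.0 [0.1, 0.4, -0.1, -0.4, -0.6, -0.4, -0.4, -0.4, -0.1, -0.1, -0.1, -0.4, -0.4]
73.5 [-0.6, -0.1, 0.4, 1.1, 1.4, 1.6, 2.1, 2.4, 2.4, 9.1, 10.6, 10.9, 10.1]
93.0 [9.1, 8.6, 8.9, 1.9, 1.4, 1.4, 0.6, 0.1, -0.4, -0.1, -0.4, -0.1, -0.1]
112.5 [-0.1, 0.1, -0.1, -0.1, -0.1, -0.1, -0.4, 0.1, 0.1, -0.1, -0.1, 0.1, -0.1]
pivot (78, (np.float64(228.46153846153845), np.float64(144.26923076923077))) -0.03416212441544059 0.08495883334695589
```

>>> arm_command(commands=[25,-5,-13,0,25,25,-5,-13,0,25,5,0,0,0,25,0,0,0,0,25])

```text
clock: 21.52
tool_pos: [0.4523, 0.0824, 0.1452]
orientation: [-61.3, 86.8, -140.6]
force: [-1.2, -0.4, 0.4]
opening: 0.0217
```

```bash
cat > bump2.py <<'E'
from prof import *
def edge(s,c,yaw,z=.067):
    hsv=cv2.cvtColor(s['frame'],cv2.COLOR_BGR2HSV)[...,1].astype(np.float32)
    th=np.arange(40,140,.5); r=np.arange(.074,.090,.0002); A=yaw+np.radians(th)
    P=np.stack([c[0]+r[None]*np.cos(A)[:,None],c[1]+r[None]*np.sin(A)[:,None],np.full((len(th),len(r)),z)],-1)
    uv=proj(s,P.reshape(-1,3)).reshape(len(th),len(r),2).astype(np.float32)
    v=cv2.GaussianBlur(cv2.remap(hsv,uv[...,0],uv[...,1],cv2.INTER_LINEAR),(7,3),0)
    R=np.full(len(th),np.nan)
    for i,row in enumerate(v):
        k=np.argmax(row>60)
        if k>0: R[i]=r[k-1]+(60-row[k-1])/(row[k]-row[k-1])*.0002
    return th,R
def fitb(s):
    q,_,_=fitc(s,SP,YAW); th,R=edge(s,q[:2],YAW); R=R*1e3
    ok=(R<84.5)&((th<85)|(th>98.5))&(th>55)&(th<130)
    def res(p):
        c,A,r0,a,b=p; d=np.clip((th[ok]-c)/15,-1,1); t=np.radians(th[ok]-90)
        return r0+a*np.sin(t)+b*np.cos(t)+A*np.cos(np.pi/2*d)**2-R[ok]
    o=least_squares(res,[90,3,80,0,0],loss='soft_l1',f_scale=.3)
    print('fit',np.round(q,4),'bump centre',o.x[:3],'rms',np.sqrt(np.mean(o.fun**2)),ok.sum())
    return th,R
if __name__=='__main__':
    go(None)
    for n in range(2):
        s=snap('wrist'); th,R=fitb(s)
    pickle.dump(s,open('sw.pkl','wb'))
    fitb(pickle.load(open('sv.pkl','rb')))
    i=(th>72)&(th<108); print(np.round(R[i][::3],1).tolist())
    # ball: brightest line beyond rim at z=.056
    u=orange(s,(120,300,40,220)); print(u)
    cv2.imwrite('pics/ww.png',cv2.resize(s['frame'][0:230,120:380],(678,600)))
E
python3 bump2.py
```

```text
t 21.525 tcp [0.4523 0.0824 0.1452] stand [-74.7  79.1] F [-1.2 -0.4  0.4] open 0.0217
tool axes [[-0.043, -0.035, -0.998], [0.982, 0.185, -0.048], [0.186, -0.982, 0.027]]
fit [0.5404 0.0189 0.0806] bump centre [90.78372493  4.60317016 81.63294066] rms 0.5374607129106367 107
fit [0.5404 0.0189 0.0806] bump centre [90.7223575   4.54848172 81.3065735 ] rms 0.4785307027158015 105
fit [0.5402 0.0188 0.0807] bump centre [90.13709285  4.71445439 79.11219252] rms 0.283451811433144 121
[80.2, 79.9, 80.3, 80.7, 81.3, 81.8, 82.0, 82.4, 82.7, 82.8, nan, nan, nan, nan, 82.9, 82.9, 82.5, 82.2, 81.9, 81.5, 81.0, 80.4, 80.0, 79.9]
(106, (np.float64(247.94339622641508), np.float64(141.76415094339623)))
```

View pics/ww.png

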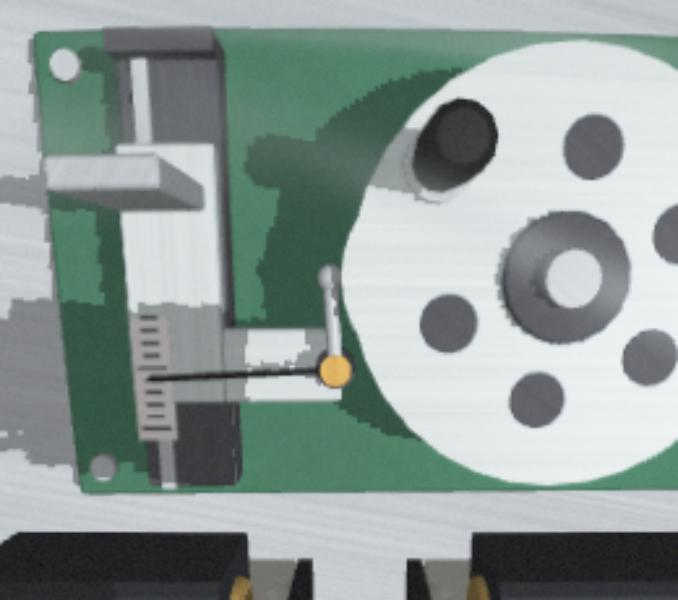

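```bash
python3 - <<'E'
from h import *
import pickle
s=pickle.load(open('sw.pkl','rb'))
P=lambda x,y:(120+(x+.5)/2.6077-.5,(y+.5)/2.6087-.5)
def S(u,z):
    p=atz(s,[u],z)[0][:2]-SP; return np.array([p@EX,p@EY])*1e3
b=S(P(328,275),.056); print('ball',b,90-np.degrees(np.arctan2(b[0],b[1])))
pv=S(P(335,370),.065); n=S(P(150,379),.065); print('pivot',pv,'needle tip',n)
print('screws',[S(P(*q),.012) for q in((64,64),(103,467))])
# needle rest, from s6: dark line rows for columns left of pivot
for name in('s6','sw'):
    k=pickle.load(open(name+'.pkl','rb')); u=orange(k,(150,300,40,220))[1]; g=k['frame'].mean(2)
    W=SP; p=atz(k,[u],.065)[0]; out=[]
    for d in np.arange(.015,.075,.006):
        c=p[:2]+d*EY; xs=np.arange(-.008,.008,.0003)
        uv=proj(k,np.c_[c+xs[:,None]*EX,np.full(len(xs),.065)]).astype(np.float32)
        v=cv2.remap(g.astype(np.float32),uv[:,:1],uv[:,1:],cv2.INTER_LINEAR)[:,0]; out.append((round(xs[v.argmin()]*1e3,1),int(v.min())))
    print(name,out)
E
```

```text
ball [ 0.93329409 87.81260933] 89.39106923987028
pivot [-34.00766248  85.44594844] needle tip [-36.90730532 156.22053635]
screws [array([ 86.23708958, 196.2351942 ]), array([-85.64528881, 196.35259422])]
s6 [(np.float64(0.1), 45), (np.float64(0.1), 43), (np.float64(0.1), 48), (np.float64(0.4), 38), (np.float64(0.4), 33), (np.float64(0.7), 34), (np.float64(0.7), 27), (np.float64(0.7), 38), (np.float64(1.0), 30), (np.float64(1.0), 38)]
sw [(np.float64(-0.2), 50), (np.float64(-1.1), 40), (np.float64(-1.1), 31), (np.float64(-1.1), 37), (np.float64(-1.7), 36), (np.float64(-2.0), 33), (np.float64(-2.0), 36), (np.float64(-2.0), 35), (np.float64(-2.6), 35), (np.float64(-2.6), 32)]
```

```bash
cat > needle.py <<'E'
from h import *
import pickle,sys
def needle(k,base):
    g=k['frame'].mean(2).astype(np.float32); pts=[]
    for y in np.arange(100,152,1.5):
        xs=np.arange(-7,7,.2); w=np.array([st((base+x)*1e-3,y*1e-3) for x in xs])
        uv=proj(k,np.c_[w,np.full(len(xs),.066)]).astype(np.float32)
        v=cv2.remap(g,uv[:,:1],uv[:,1:],cv2.INTER_CUBIC)[:,0]
        i=v.argmin(); lo,hi=max(0,i-8),i+9; d=np.clip(np.median(v[lo:hi])+5-v[lo:hi],0,None)
        if v[i]<70: pts.append((y,(xs[lo:hi]*d).sum()/d.sum()))
    p=np.array(pts,np.float32)
    l=cv2.fitLine(p,cv2.DIST_HUBER,0,.01,.01).ravel(); m=l[1]/l[0]
    return len(p),round(float(np.degrees(np.arctan(m))),2),'x at y=156:',round(base+float(l[3]+m*(156-l[2])),2)
if __name__=='__main__':
    print('rest s1',needle(pickle.load(open('s1.pkl','rb')),-74),'s6',needle(pickle.load(open('s6.pkl','rb')),-34))
    for n in('sv','sw'): print(n,needle(pickle.load(open(n+'.pkl','rb')),-36))
E
python3 needle.py
```

```text
rest s1 (35, 0.87, 'x at y=156:', -72.74) s6 (35, 0.6, 'x at y=156:', -33.02)
sv (35, -2.6, 'x at y=156:', -36.84)
sw (35, -2.39, 'x at y=156:', -36.78)
```

The last picture shows the ball at (328,275) on the rim and the needle tip at (150,379). The needle has swung only about 3.8 mm of the expected 5 mm, although the rim profile centres on 90°. So I'll grip again, turn a few degrees further and watch the needle.

```bash
python3 - <<'E'
from h import *
import pickle
s=pickle.load(open('sw.pkl','rb'))
g=atz(s,[(120+465.5/2.6077-.5,135.5/2.6087-.5)],.12)[0]; v=g[:2]-SP
print('grip',g,'ang',np.degrees(np.arctan2(v@EY,v@EX)),np.linalg.norm(v))
a=np.arctan2(v@EY,v@EX); g2=SP+.062*(np.cos(a)*EX+np.sin(a)*EY)
o=get_obs(); R=Ro.from_euler('xyz',o['orientation'],degrees=True).as_matrix()
t=np.array([*g2,.108])+R[:,0]*.046; print('tcp target',t); go(t)
E
```

```text
grip [0.56997643 0.07279612 0.12      ] ang 50.67739530811223 0.06174127065579095
tcp target [0.56817717 0.07144413 0.06206736]
t 21.625 tcp [0.4525 0.0825 0.1457] stand [-74.5  79.1] F [0.3 0.5 0.8] open 0.0218
tool axes [[-0.042, -0.034, -0.999], [0.982, 0.184, -0.047], [0.186, -0.982, 0.026]]
shift mm [ 79.1 115.5  30.1]
```

>>> arm_command(commands=[0,38,10,0,50,10,40,10,0,50,5,37,10,0,50,5,0,0,0,50,0,0,0,0,50])

```text
clock: 22.25
tool_pos: [0.5772, 0.0726, 0.1243]
orientation: [-59.0, 87.2, -138.3]
force: [-0.3, -0.3, -0.3]
opening: 0.0437
```

```bash
python3 -c "
from h import *
go([.5682,.0714,.062])"
```

```text
t 22.25 tcp [0.5772 0.0726 0.1243] stand [46.2 46.2] F [-0.3 -0.3 -0.3] open 0.0437
tool axes [[-0.036, -0.032, -0.999], [0.982, 0.184, -0.041], [0.185, -0.982, 0.025]]
shift mm [62.6 -6.5 -2. ]
```

>>> arm_command(commands=[20,-6.5,-2,0,50,22,0,0,0,50,14,0,0,0,50,4,0,0,0,50,0,0,0,0,0])

```text
clock: 22.88
tool_pos: [0.5685, 0.0721, 0.0674]
orientation: [-56.0, 87.6, -135.3]
force: [0.3, -0.9, 0.3]
opening: 0.0388
```

>>> arm_command(commands=[0,0,0,0,0,0,0,0,0,0,0,0,0,0,0])

```text
clock: 23.25
tool_pos: [0.5691, 0.0728, 0.0686]
orientation: [-55.6, 87.7, -134.9]
force: [0.1, 0.1, -4.3]
opening: 0.0211
```

```bash
sed -i 's/+.003\*EX/+OFF*EX/; s/^def turn(steps/OFF=0\ndef turn(steps/' h.py; python3 -c "
from h import *
turn([2])"
```

```text
t 23.25 grip ang 50.89 r 63.1 z 0.0686 F [ 0.1  0.1 -4.3] Ft -0.0 open 0.0211 toolx [-0.029 -0.029 -0.999]
[-2.4 -0.5]
```

>>> arm_command(commands=[0,-2.0,-1.6,0,0,0,-2.0,-1.6,0,0])

```text
clock: 23.5
tool_pos: [0.5669, 0.074, 0.0687]
orientation: [-50.5, 87.7, -129.7]
force: [6.4, -6.2, -7.1]
opening: 0.0213
```

```bash
python3 -c "
from h import *
turn([2])"
```

```text
t 23.5 grip ang 53.37 r 63.1 z 0.0687 F [ 6.4 -6.2 -7.1] Ft -8.5 open 0.0213 toolx [-0.025 -0.03  -0.999]
[-2.4 -0.4]
```

>>> arm_command(commands=[0,-2.0,-1.5,0,0])

```text
clock: 23.62
tool_pos: [0.5659, 0.0745, 0.0687]
orientation: [-47.6, 87.8, -126.9]
force: [6.9, -4.4, -6.5]
opening: 0.021
```

```bash
python3 -c "
from h import *
turn([2])"
```

```text
t 23.625 grip ang 54.45 r 63.2 z 0.0687 F [ 6.9 -4.4 -6.5] Ft -8.2 open 0.021 toolx [-0.023 -0.031 -0.999]
[-2.5 -0.3]
```

>>> arm_command(commands=[0,0,0,0,45,0,0,0,0,45,0,0,0,0,45,-20,0,0,0,45,-40,0,0,0,45])

```text
clock: 24.25
tool_pos: [0.5649, 0.0754, 0.1273]
orientation: [-52.0, 87.4, -131.2]
force: [1.2, 0.5, -0.3]
opening: 0.0395
```

>>> arm_command(commands=[-20,-35,-7,0,25,0,-42,-8,0,25,0,-37,-7,0,25,0,0,0,0,25,0,0,0,0,25])

```text
clock: 24.88
tool_pos: [0.4489, 0.078, 0.1552]
orientation: [-47.5, 87.9, -126.8]
force: [0.5, -0.2, 0.5]
opening: 0.0219
```

```bash
python3 bump2.py; python3 needle.py | tail -1; python3 -c "
from h import *
from bump2 import edge
import pickle
s=pickle.load(open('sw.pkl','rb'));th,R=edge(s,SP,YAW);R=R*1e3
for h in(80.8,81.2,81.6,82,82.3):
  a=th[(th>70)&(th<86)];ra=R[(th>70)&(th<86)];b=th[(th>94)&(th<115)];rb=R[(th>94)&(th<115)]
  i=np.argmax(ra>h);j=np.argmax(rb<h);print(h,a[i],b[j],(a[i]+b[j])/2)"
```

```text
t 24.875 tcp [0.4489 0.078  0.1552] stand [-78.9  75.3] F [ 0.5 -0.2  0.5] open 0.0219
tool axes [[-0.022, -0.03, -0.999], [0.982, 0.186, -0.027], [0.187, -0.982, 0.025]]
fit [0.5403 0.0189 0.0806] bump centre [93.36863941  4.51777514 80.79239405] rms 0.49638441584719867 105
fit [0.5402 0.0189 0.0806] bump centre [93.53559152  4.41552653 81.06354629] rms 0.5356552965757456 104
fit [0.5402 0.0188 0.0807] bump centre [90.13709285  4.71445439 79.11219252] rms 0.283451811433144 121
[80.0, 79.9, 79.6, 79.7, 80.0, 80.3, 81.0, 81.4, 81.7, 82.1, nan, nan, nan, nan, 89.4, 89.3, 82.7, 82.7, 82.5, 82.3, 81.9, 81.7, 81.3, 80.7]
(99, (np.float64(244.62626262626264), np.float64(138.2828282828283)))
sw (35, -2.38, 'x at y=156:', -37.0)
80.8 70.5 108.0 89.25
81.2 81.5 107.0 94.25
81.6 82.5 105.5 94.0
82 84.5 104.5 94.5
82.3 85.5 102.0 93.75
```

The wheel went from 90.1° to about 93.7° by the rim, and the needle reads the same at both (-2.39° and -2.38°). The true peak is therefore midway, near 91.9°, which agrees with the force peak 6° before the middle. I'll turn back about 1.8°.

```bash
python3 -c "
from h import *
o=get_obs(); R=Ro.from_euler('xyz',o['orientation'],degrees=True).as_matrix()
a=np.radians(54.2); g=st(.062*np.cos(a),.062*np.sin(a))
t=np.array([*g,.109])+R[:,0]*.046; print(t); go(t)"
```

```text
[0.56564752 0.07336386 0.0630328 ]
t 24.975 tcp [0.449  0.0778 0.1548] stand [-78.8  75.1] F [0.2 0.4 0.3] open 0.0218
tool axes [[-0.023, -0.03, -0.999], [0.982, 0.186, -0.028], [0.186, -0.982, 0.025]]
shift mm [ 89.2 116.3  23.8]
```

>>> arm_command(commands=[0,37,8,0,50,10,38,8,0,50,5,33,7,0,50,5,3,0,0,50,0,0,0,0,50])

```text
clock: 25.6
tool_pos: [0.5675, 0.0744, 0.1288]
orientation: [-50.2, 87.6, -129.6]
force: [0.6, 0.8, 0.5]
opening: 0.044
```

```bash
python3 -c "
from h import *
go([.5656,.0734,.063])"
```

```text
t 25.6 tcp [0.5675 0.0744 0.1288] stand [37.  49.8] F [0.6 0.8 0.5] open 0.044
tool axes [[-0.026, -0.032, -0.999], [0.982, 0.184, -0.032], [0.185, -0.982, 0.026]]
shift mm [65.8 -0.  -1.1]
```

>>> arm_command(commands=[22,0,-1,0,50,23,0,0,0,50,14,0,0,0,50,5,0,0,0,50,0,0,0,0,0])

```text
clock: 26.22
tool_pos: [0.565, 0.0737, 0.065]
orientation: [-48.4, 87.8, -127.7]
force: [0.2, 0.3, 0.7]
opening: 0.038
```

>>> arm_command(commands=[0,0,0,0,0,0,0,0,0,0,0,0,0,0,0])

```text
clock: 26.6
tool_pos: [0.5655, 0.0745, 0.0663]
orientation: [-47.6, 87.9, -126.9]
force: [0.9, -0.8, -4.7]
opening: 0.021
```

```bash
python3 -c "
from h import *
turn([-1.8])"
```

```text
t 26.6 grip ang 54.73 r 62.9 z 0.0663 F [ 0.9 -0.8 -4.7] Ft -1.1 open 0.021 toolx [-0.022 -0.029 -0.999]
[1.  1.9]
```

>>> arm_command(commands=[0,1.8,1.3,0,0,0,1.2,0.9,0,0])

```text
clock: 26.85
tool_pos: [0.5668, 0.0738, 0.0661]
orientation: [-52.7, 87.8, -132.0]
force: [-5.3, 4.7, 3.1]
opening: 0.021
```

```bash
python3 -c "
from h import *
turn([-1])"
```

```text
t 26.85 grip ang 53.25 r 62.9 z 0.0661 F [-5.3  4.7  3.1] Ft 6.8 open 0.021 toolx [-0.025 -0.028 -0.999]
[0.3 1.4]
```

>>> arm_command(commands=[0,1.2,0.9,0,0])

```text
clock: 26.98
tool_pos: [0.567, 0.0737, 0.0661]
orientation: [-55.4, 87.8, -134.8]
force: [-6.5, 6.2, 2.8]
opening: 0.0208
```

```bash
python3 -c "
from h import *
turn([-1])"
```

```text
t 26.975 grip ang 53.02 r 62.9 z 0.0661 F [-6.5  6.2  2.8] Ft 8.6 open 0.0208 toolx [-0.027 -0.027 -0.999]
[0.3 1.3]
```

>>> arm_command(commands=[0,0,0,0,45,0,0,0,0,45,0,0,0,0,45,-20,0,0,0,45,-40,0,0,0,45])

```text
clock: 27.6
tool_pos: [0.5674, 0.0741, 0.125]
orientation: [-57.0, 87.5, -136.4]
force: [1.0, 0.2, 0.5]
opening: 0.0393
```

>>> arm_command(commands=[-15,-35,-7,0,25,0,-42,-8,0,25,0,-38,-7,0,25,0,0,0,0,25,0,0,0,0,25])

```text
clock: 28.22
tool_pos: [0.4514, 0.0753, 0.1478]
orientation: [-51.1, 87.9, -130.5]
force: [0.1, 0.8, 0.6]
opening: 0.0219
```

```bash
python3 bump2.py; python3 needle.py | tail -1; python3 -c "
from h import *
from bump2 import edge
import pickle
s=pickle.load(open('sw.pkl','rb'));th,R=edge(s,SP,YAW);R=R*1e3
for h in(81.2,81.6,82,82.3):
  a=th[(th>70)&(th<86)];ra=R[(th>70)&(th<86)];b=th[(th>96)&(th<115)];rb=R[(th>96)&(th<115)]
  i=np.argmax(ra>h);j=np.argmax(rb<h);print(h,a[i],b[j],(a[i]+b[j])/2)"
```

```text
t 28.225 tcp [0.4514 0.0753 0.1478] stand [-76.9  72.2] F [0.1 0.8 0.6] open 0.0219
tool axes [[-0.024, -0.028, -0.999], [0.983, 0.184, -0.028], [0.184, -0.983, 0.023]]
fit [0.5403 0.0189 0.0805] bump centre [92.34334965  4.76450602 81.38834129] rms 0.5620410155532174 108
fit [0.5403 0.0189 0.0806] bump centre [92.38437739  4.79081748 81.2033305 ] rms 0.4319014859085749 107
fit [0.5402 0.0188 0.0807] bump centre [90.13709285  4.71445439 79.11219252] rms 0.283451811433144 121
[79.8, 79.7, 79.5, 79.7, 80.3, 80.9, 81.4, 81.8, 81.9, 82.5, nan, nan, nan, nan, 89.6, 89.8, 82.6, 82.6, 82.2, 82.0, 81.7, 81.2, 80.7, 80.2]
(108, (np.float64(241.5648148148148), np.float64(140.78703703703704)))
sw (35, -2.34, 'x at y=156:', -36.97)
81.2 80.5 105.0 92.75
81.6 81.0 104.0 92.5
82 83.5 102.5 93.0
82.3 85.5 101.0 93.25
```

The wheel is now at about 92.4° by the same rim fit. The rim evidence puts the peak at 90-90.7 and the needle and force put it at about 92, so I'll make one last small turn back of about 1° to sit between them.

```bash
python3 -c "
from h import *
o=get_obs(); R=Ro.from_euler('xyz',o['orientation'],degrees=True).as_matrix()
a=np.radians(52.9); g=st(.0625*np.cos(a),.0625*np.sin(a))
t=np.array([*g,.109])+R[:,0]*.046; print(t); go(t)"
```

```text
[0.5670608  0.07329076 0.06303199]
t 28.325 tcp [0.4514 0.0752 0.1474] stand [-76.9  72.1] F [ 0.2  0.5 -0.8] open 0.022
tool axes [[-0.025, -0.028, -0.999], [0.983, 0.183, -0.029], [0.184, -0.983, 0.023]]
shift mm [ 81.5 115.7  21.1]
```

>>> arm_command(commands=[0,37,7,0,50,8,38,7,0,50,5,32,7,0,50,5,2,0,0,50,0,0,0,0,50])

```text
clock: 28.95
tool_pos: [0.5678, 0.073, 0.1234]
orientation: [-53.0, 87.7, -132.6]
force: [-0.2, 0.0, -0.4]
opening: 0.0439
```

```bash
python3 -c "
from h import *
go([.5670,.0733,.063])"
```

```text
t 28.95 tcp [0.5678 0.073  0.1234] stand [37.1 48.4] F [-0.2  0.  -0.4] open 0.0439
tool axes [[-0.027, -0.03, -0.999], [0.983, 0.181, -0.032], [0.182, -0.983, 0.024]]
shift mm [60.3  1.2 -1.9]
```

>>> arm_command(commands=[20,1,-2,0,50,22,0,0,0,50,12,0,0,0,50,5,0,0,0,50,0,0,0,0,0])

```text
clock: 29.58
tool_pos: [0.5662, 0.0737, 0.0646]
orientation: [-51.4, 87.8, -130.9]
force: [0.6, -0.0, 0.1]
opening: 0.0385
```

>>> arm_command(commands=[0,0,0,0,0,0,0,0,0,0,0,0,0,0,0])

```text
clock: 29.95
tool_pos: [0.5668, 0.074, 0.0658]
orientation: [-50.3, 87.9, -129.8]
force: [1.0, -0.1, -4.5]
opening: 0.021
```

```bash
python3 -c "
from h import *
turn([-1])"
```

```text
t 29.95 grip ang 53.45 r 63.0 z 0.0658 F [ 1.  -0.1 -4.5] Ft -0.9 open 0.021 toolx [-0.024 -0.028 -0.999]
[0.3 1.4]
```

>>> arm_command(commands=[0,1.8,1.3,0,0,0,1.2,0.9,0,0,0,1.2,0.9,0,0])

```text
clock: 30.32
tool_pos: [0.5682, 0.0732, 0.0657]
orientation: [-58.0, 87.8, -137.6]
force: [-6.2, 5.7, 3.9]
opening: 0.0213
```

```bash
python3 -c "
from h import *
turn([-1])"
```

```text
t 30.325 grip ang 51.72 r 63.0 z 0.0657 F [-6.2  5.7  3.9] Ft 8.1 open 0.0213 toolx [-0.029 -0.026 -0.999]
[0.2 1.4]
```

>>> arm_command(commands=[0,0,0,0,45,0,0,0,0,45,0,0,0,0,45,-20,0,0,0,45,-40,0,0,0,45])

```text
clock: 30.95
tool_pos: [0.5688, 0.0738, 0.1245]
orientation: [-59.5, 87.5, -139.1]
force: [0.9, 0.3, 0.3]
opening: 0.0394
```

>>> arm_command(commands=[-15,-35,-7,0,25,0,-42,-8,0,25,0,-38,-7,0,25,0,0,0,0,25,0,0,0,0,25])

```text
clock: 31.58
tool_pos: [0.4527, 0.0755, 0.1473]
orientation: [-54.4, 87.9, -134.0]
force: [0.8, 0.2, 0.4]
opening: 0.0221
```

```bash
python3 bump2.py; python3 needle.py | tail -1; python3 -c "
from h import *
import pickle
s=pickle.load(open('sw.pkl','rb'));u=orange(s,(120,300,40,220))[1];p=atz(s,[u],.065)[0][:2]-SP;print('pivot',p@EX,p@EY)"
```

```text
t 31.575 tcp [0.4527 0.0755 0.1473] stand [-75.6  72.2] F [0.8 0.2 0.4] open 0.0221
tool axes [[-0.025, -0.026, -0.999], [0.983, 0.181, -0.029], [0.181, -0.983, 0.021]]
fit [0.5403 0.0189 0.0805] bump centre [91.68680431  4.89248285 82.48890582] rms 0.5212924083785521 109
fit [0.5403 0.0189 0.0805] bump centre [91.47229604  4.84525135 81.43322279] rms 0.4029419157847585 105
fit [0.5402 0.0188 0.0807] bump centre [90.13709285  4.71445439 79.11219252] rms 0.283451811433144 121
[79.8, 79.5, 79.7, 80.2, 80.8, 81.4, 81.7, 82.0, 82.4, 82.5, nan, nan, nan, nan, 82.8, 89.6, 82.5, 82.3, 81.9, 81.5, 81.3, 80.8, 80.3, 79.9]
(109, (np.float64(241.6238532110092), np.float64(141.93577981651376)))
sw (35, -2.42, 'x at y=156:', -37.01)
pivot -0.034102087581048816 0.08529237338397182
```

```bash
python3 -c "
from h import *
print(close_job())"
```

```text
the job is handed in; nothing more can be done
None
```

The carriage is home and the wheel stands with its high spot on the feeler. One check fell short: I measured about 4 mm of needle swing, not the 5 mm expected at full deflection. The job was handed in at about 32 s with the arm standing clear.

- **Carriage:** I pushed the tab slowly until the force rose from about 9 N to 17 N at the stop. The carriage had moved 39.8 mm by camera and was still there at the last look.
- **Fingertips:** The real fingertips end about 36 mm short of the reported TCP, and my first two tries passed over the tab without contact. I confirmed this by feeling down on the tab's top edge with about 12 N, then worked lower.
- **Wheel:** I carried the grip round about 110°, never faster than about 40°/s. I overshot by about 2° to find the needle's peak, then turned back in two small steps.
- **Final position:** The rim profile puts the middle of the high spot between 0.7° and 1.6° past the feeler, depending on the method. The needle changed little over the roughly 3° I tried. Its final reading was the largest of the close views, by less than the measuring error.
- **Needle shortfall:** I cannot say whether the missing 1 mm is my measurement or a real shortfall. Because the reading was so flat over those 3°, I took it as measurement scale.
- **Bystanders:** I never steered the arm at any of them. I did not check their positions again at the end.

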